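# Set the thermometer check rail and hold the spring clip open round its target card

## Robot

A 6-joint arm with a two-finger parallel gripper is mounted at the origin on a cart in front of the work surface, level with it; the furniture and walls round the work are solid. World frame = base frame: x ahead of the robot, y to its left, z up, the work surface at z = 0. Lengths are in m, angles in rad, forces in N, time in s.
With the tool pointing down it reaches from about 0.375 to 0.975 m from the base axis. Payload 3.8 kg.
Tool frame: the origin (TCP) lies midway between the tips of the shut fingers; the grasp point (between the pads) lies 19 mm behind it (ctrl.grasp_offset is the z of the grasp point in the tool frame, in m); z points along the fingers, y is the direction in which the jaws open and shut (so a half turn about z gives the same grasp; the last joint's range is limited). The gripper opens to 88 mm and grips with 3 to 60 N. Pads are 18 mm wide; open, the fingers measure 123 mm over their backs; the gripper's body (75 mm by 187 mm) begins 45 mm behind the grasp point.
Start: joints at [1.22, 0.264, 1.604, -0, 1.274, -0.037], TCP at [0.208, 0.642, 0.239] pointing down, gripper open.
Joint ranges: [-2.63, 2.63], [-0.94, 2.18], [0.31, 2.57], [-1.31, 4.45], [0, 2.66], [-2.55, 2.55]. Speed limits (rad/s): [2.57, 2.57, 3.14, 3.14, 3.14, 3.14].

## Interface

Orientations are given as a unit quaternion [x, y, z, w].
In Python, from station import ctrl gives the robot as it stands. The module is installed in compiled form; this text tells all that it offers.
- The arm moves only by the shell command python3 -m crank 'ROWS'. ROWS is JSON, a list of rows, each an object with "gripper": the opening, from 0 (shut) to 1 (fully open); "offset": the shift along the tool's x, y, z in m, a list of three; "yaw": the turn about the tool's z in rad. In form: [{"gripper": gripper, "offset": [tx, ty, tz], "yaw": yaw}, ...]. A call has 1 to 12 rows; each row shifts and turns the commanded pose from where the row before left it, along the tool's axes as they then stand; what a row does not reach is not made up. A row lasts 1/12 s, in which the tool goes at most 41.7 mm and 7.16 degrees, less where a joint would pass 70% of its speed; a pose out of reach is approached as far as the arm can. A call with a gripper value outside its range is refused whole. The fingers move at their own pace and stop on an object; the grip force is fixed at half the most. Time passes only in rows, so rows that do not move let the fingers close. It gives the time, the measured TCP pose, the force and the opening at its end, in the units of the state.
- ctrl.state(): the state, without advancing time (a new reading comes with each control period).
- ctrl.camera(name): name is "scene" or "side" or "wrist"; returns a dict with "image" (420x560x3 uint8, red, green, blue), "K" (3x3 intrinsics, pixels), "R" (3x3) and "t" (3): a world point X has camera coordinates R X + t; the wrist camera has in their place "hand_eye" (4x4, takes a point from camera to tool coordinates, whose origin is the TCP and whose axes are the flange's). Camera axes: x right, y down, z forward; pixel columns grow to the right and rows downward; lengths in m; the calibration is good to about 2 mm. A picture is of the moment at which its call begins: read the wrist's pose just before it. There is no depth.
- ctrl.sign_off(): hands the job in, once; it reports no verdict.
The state is a dict: "time": time; "q": joint angles; "qvel": joint speeds; "joint_torque": joint torques, N m; "position": TCP position; "ee_rot": TCP orientation; "contact_force": force on the tool from outside, world axes, zero at the start; "moment": the same for the moment, N m; "width": opening from 0.0 (shut) to 1.0 (fully open).
Only numpy, scipy, OpenCV 4.12 (cv2) and the standard library are available. Lean on these libraries where they do the work, as an engineer would, in place of code of your own. Each camera call takes 0.05 s, during which the arm holds its last target.

## Task

Ready the thermometer check rail for its next paper target: swing the carriage's clamp lever free, slide the carriage until its pointer stands at the red line on the scale, and swing the lever back fully to lock it there. Then take the blue-handled spring clip by both handles, squeeze it wide open against its spring and bring its gaping jaws round the target card's upright edge nearest the robot, one jaw on either side and neither touching the card. Finish while holding it there, wide open, so that a colleague can slip the paper in; leave everything else on the table undisturbed.

Things in the scene. Friction and masses are not known exactly. Their poses are not given: they have to be found in the camera images.
- carriage (a joint): position of the carriage along the rail in m: 0 with its pointer exactly at the red line, growing along the rail's +y (towards the thermometer). It slides from -0.085 to 0.060, starts on the negative side, and moves with about 5 N when the clamp lever is free; the clamp bites below about 0.7 rad of the lever and, locked, holds the carriage against a push of 20 N.
- clamp_lever (a joint): angle of the clamp lever in rad: 0 locked (arm square to the rail, pointing to the robot's side, along the rail's -x), growing anticlockwise seen from above to 1.57 fully free (arm along the rail's -y, away from the thermometer). It stays where it is left (about 0.1 to 0.2 N m to turn).
- lever_knob (a point): centre of the upright round black knob at the end of the clamp lever: 17 mm across, 40 mm tall; the arm's top is 22 mm below this point. It swings on a level arc, 78 mm from the lever's upright pivot, and turns freely on its own pin, so pinched from above it can be swung without turning the gripper, and with the lever free and along the rail the carriage can be pulled or pushed by it.
- red_line (a point): middle of the 3 mm wide red line on the white scale ledge along the near side of the fixed rail. Axes are the rail's: y along the rail towards the thermometer, z up, x square to the rail away from the robot.
- pointer (a point): the spot on the scale ledge beneath the carriage's red pointer; it coincides with red_line when the carriage is at the line. Axes as the rail's.
- card_edge (a point): point on the target card's upright edge nearest the robot, mid-thickness, 118 mm above the table. The card (white, 4 mm thick, 104 mm wide, black round spot) stands on the carriage and moves with it; its edge is free from 70 to 168 mm above the table. Axes as the rail's: x from the edge into the card, y square to the card's faces, z up.
- clip_grip (a point): the place to squeeze the spring clip: between its two handles, halfway up (14 mm), 40 mm behind the pivot. Axes: x to the jaws, y to the clip's left, z up; they belong to the left arm and turn by half the joint value as the clip opens. Handles here measure 49 mm over their outer faces at rest (63 mm at the rear ends), and 30 mm, with parallel faces, when fully open.
- clip: spring clip lying on its side, of steel with flat blue handles and blue jaw pads: two arms on an upright pivot, 122 mm long, 28 mm tall as it lies, 65 g. Origin under the pivot, x towards the jaws. It takes about 5 N on the handles to start opening and 13 N to hold it fully open; a firm grip (20 N or more) holds it against its stop.
- rail: the fixed check rail: grey base 104 x 500 mm, aluminium rail 34 mm high, thermometer in a cradle at its +y end; carries carriage, lever and card. Origin under the red line's middle, on the rail's centre line; x away from the robot, y along the rail.
- jaw_left (a point): tip of the left jaw, 53 mm ahead of the pivot, halfway up its 24 mm height; on the inner (gripping) face. Axes as clip_grip.
- jaw_right (a point): tip of the right jaw, mirror image of the left; the two touch when the clip is shut and stand about 26 mm apart when it is fully open.
- clip_arm (a joint): opening of the spring clip in rad: 0 shut (its spring holds it there), 0.48 fully open (stop).
- tape: bystander: roll of masking tape lying flat, 104 x 102 x 25 mm, origin under its centre. Leave it.
- dropper: bystander: small white dropper bottle with a green cap standing upright, 20 mm across, 64 mm tall, origin under its centre. Leave it.
Things that resemble listed ones, but are neither listed nor needed, are in the scene too. Leave any pink or yellow look-alike of the clip alone.

How it is judged:
On the way, in this order (a step that is already met when the one before it is completed fails the run):
1. the clamp lever is swung free (at least 1.2 rad) (value of joint clamp_lever above 1.2 rad), for 0.1 s.
2. the carriage is slid until its pointer is within 5 mm of the red line, the lever still free (y of pointer in the frame of red_line between -0.005 and 0.005 m and value of joint clamp_lever above 0.8 rad), for 0.1 s.
3. the lever is swung back to lock (within 0.2 rad of its stop) with the pointer within 5 mm of the line (y of pointer in the frame of red_line between -0.005 and 0.005 m and value of joint clamp_lever below 0.2 rad), for 0.2 s.
4. the clip is squeezed open (0.32 rad or more) and lifted off the table in the gripper (value of joint clip_arm above 0.32 rad and height (world z) of clip_grip above 0.05 m and contact force between clip and the fingers above 2 N), for 0.2 s.
At the end, for the whole second after the job is handed in: Pointer within 5 mm of the red line, lever within 0.2 rad of locked; clip still, held by the fingers alone, open 0.32 rad or more, jaw tips 6 to 45 mm past the card's near edge, within 45 mm of card_edge in height, one each side of the card, under 0.5 N on card or rail (all of step 3 and value of joint clip_arm above 0.32 rad and x of jaw_left in the frame of card_edge between 0.006 and 0.045 m and z of jaw_left in the frame of card_edge between -0.045 and 0.045 m and x of jaw_right in the frame of card_edge between 0.006 and 0.045 m and z of jaw_right in the frame of card_edge between -0.045 and 0.045 m and ((y of jaw_left in the frame of card_edge above 0.003 m and y of jaw_right in the frame of card_edge below -0.003 m) or (y of jaw_left in the frame of card_edge below -0.003 m and y of jaw_right in the frame of card_edge above 0.003 m)) and contact force between clip and the fingers above 2 N and contact force between clip and rail below 0.5 N and height (world z) of clip_grip above 0.06 m and linear speed of clip below 0.03 m/s); the arm keeps its last pose, push and grip.
It fails at once if the tape roll or the dropper bottle is shifted by more than 30 mm or the bottle tipped over (distance of any of tape, dropper from where it was at the start of the episode above 0.03 m or angle between dropper's own z axis and vertical above 0.5 rad).
It also fails if it takes over 50 s, if anything falls off the work surface, if the arm or the gripper's body presses on something with over 40 N, if the wrist force passes 120 N, or if a joint passes its speed limit or range.

## Working session

There is one attempt and no reset: what is moved stays moved. The work goes in short steps, Python scripts to look and compute and a shell command to move; the robot and the scene stay as the last step left them, time stands still between calls to the robot, and variables do not carry over. Pictures are saved under pics/ and viewed, and the job is handed in when it is done.

```bash
mkdir -p pics; cat > h.py <<'E'
import numpy as np, cv2
from station import ctrl
from scipy.spatial.transform import Rotation as Ro
def grab(n,f):
    s=ctrl.state(); c=ctrl.camera(n); cv2.imwrite('pics/'+f+'.png',c['image'][:,:,::-1]); 
    if n=='wrist':
        T=np.eye(4); T[:3,:3]=Ro.from_quat(s['ee_rot']).as_matrix(); T[:3,3]=s['position']
        M=T@np.array(c['hand_eye']); c['R']=M[:3,:3].T; c['t']=-c['R']@M[:3,3]
    np.savez('pics/'+f+'.npz',image=c['image'],K=c['K'],R=c['R'],t=c['t'])
    return c
def load(f): return dict(np.load('pics/'+f+'.npz'))
def ray(c,u,v):
    o=-c['R'].T@c['t']; d=c['R'].T@np.linalg.inv(c['K'])@np.array([u,v,1.]); return o,d/np.linalg.norm(d)
def plane(c,u,v,z):
    o,d=ray(c,u,v); return o+d*(z-o[2])/d[2]
def tri(*a):
    A=0;b=0
    for c,u,v in a:
        o,d=ray(c,u,v); P=np.eye(3)-np.outer(d,d); A=A+P; b=b+P@o
    return np.linalg.solve(A,b)
def proj(c,X):
    p=c['K']@(c['R']@np.array(X)+c['t']); return p[:2]/p[2]
E
python3 - <<'E'
from h import *
for n in ('scene','side','wrist'):
    c=grab(n,n+'0'); print(n,-c['R'].T@c['t'],c['R'][2])
print(ctrl.state(),ctrl.grasp_offset)
E
```

```text
scene [-0.17885457 -0.81820915  0.79418896] [ 0.52485962  0.67146256 -0.52312563]
side [0.03744206 1.17655461 1.1543031 ] [ 0.31130027 -0.68224346 -0.66154063]
wrist [0.12723416 0.66875374 0.38330851] [ 0.3068558  -0.10070373 -0.94641338]
{'time': 0.15, 'q': array([ 1.22009373e+00,  2.64554959e-01,  1.60504401e+00,  3.41288009e-06,
        1.27367436e+00, -3.69047521e-02]), 'qvel': array([-1.59805481e-03, -2.91401892e-03, -9.47764680e-04,  8.12689898e-04,
        9.75176453e-04, -3.48688621e-05]), 'joint_torque': array([-1.56587512e-04, -5.02847135e+01, -3.57469153e+01,  7.28670065e-02,
        2.49075168e-02, -9.48861384e-05]), 'position': array([0.20817423, 0.64153442, 0.23769975]), 'ee_rot': array([ 1.56256416e-01,  9.87716167e-01, -8.24288106e-04, -1.63443010e-04]), 'contact_force': array([ 0.1251925 , -0.9466652 , -0.55460874]), 'moment': array([-0.02545528, -0.02231608,  0.01096578]), 'width': 0.9986148541179257} -0.0187
```

View pics/scene0.png

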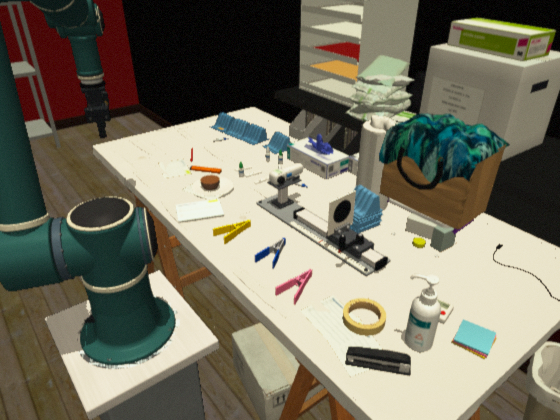

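View pics/side0.png

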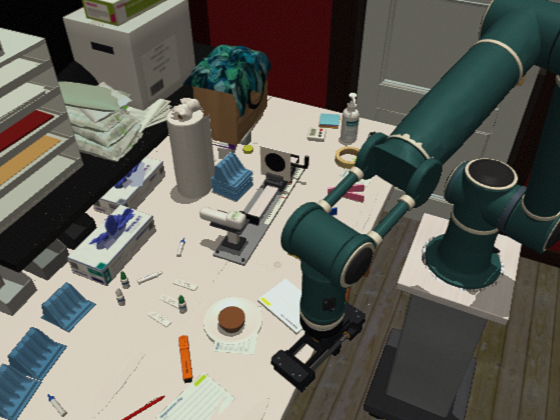

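View pics/wrist0.png

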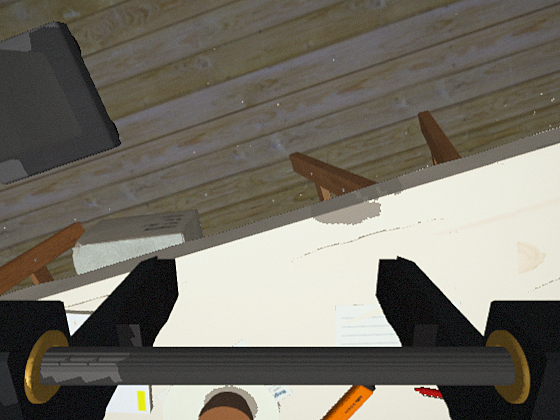

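The scene view shows three clips: yellow (232,231), blue (270,252) and pink (294,285). The blue-handled one fits the description. The card is at (342,212). I'll enlarge this area.

```bash
python3 - <<'E'
from h import *
c=load('scene0')['image'][150:310,210:400,::-1]; cv2.imwrite('pics/sc.png',cv2.resize(c,None,fx=4,fy=3.7,interpolation=cv2.INTER_CUBIC)[:600,:800])
c=load('side0')['image'][130:270,190:350,::-1]; cv2.imwrite('pics/sd.png',cv2.resize(c,None,fx=4.2,fy=4.2,interpolation=cv2.INTER_CUBIC))
E
```

```text
(no output)
```

View pics/sc.png

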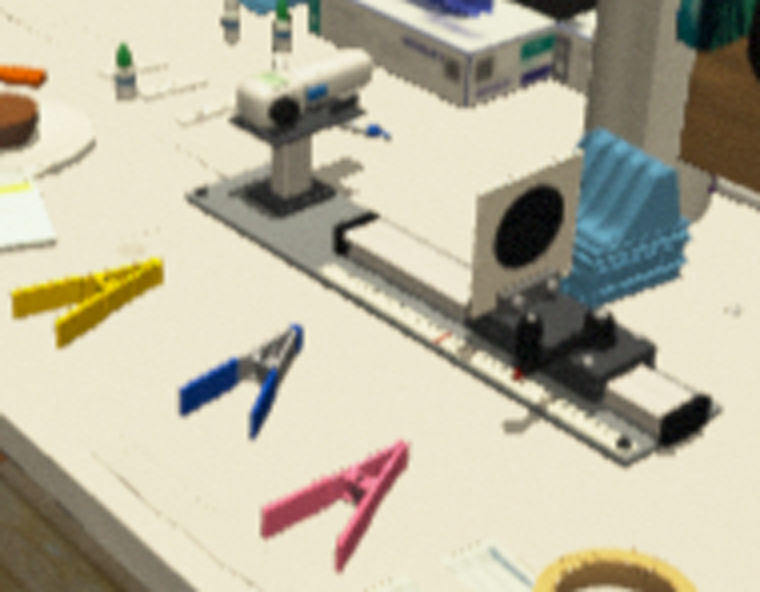

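View pics/sd.png

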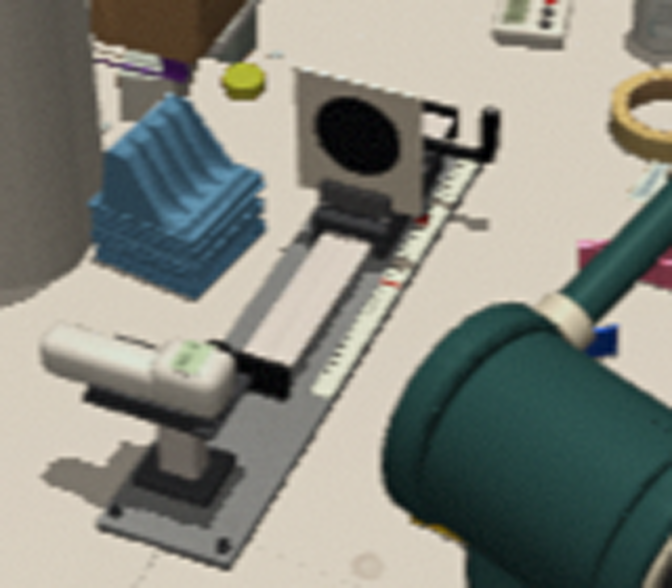

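```bash
python3 - <<'E'
from h import *
np.set_printoptions(precision=4,suppress=True)
A=load('scene0');B=load('side0')
S=lambda x,y:(A,210+x/4,150+y/3.7)
D=lambda x,y:(B,190+x/4.2,130+y/4.2)
def t(n,a,b):
    X=tri(S(*a),D(*b)); print(n,X,'res',proj(A,X)-np.array(S(*a)[1:]),proj(B,X)-np.array(D(*b)[1:]))
t('knobtop',(528,318),(491,112))
t('knobmid',(528,340),(491,130))
t('red',(442,338),(391,283))
t('ptr',(519,376),(422,218))
t('basecorner near -y(scale screw)',(624,440),(478,158))
t('cardtop near',(477,192),(421,101))
t('cardtop far',(580,152),(297,68))
t('card bot near',(475,312),(420,213))
t('baseL near',(190,197),(228,566))
t('scale end +y',(325,268),(318,390))
for n,p in dict(handL=(180,410),handR=(252,436),jaw=(298,330),pivot=(262,368)).items(): print(n,plane(*S(*p),.014), plane(*S(*p),0))
for z in (0.005,.01,.015,.02): print(z,'ptr',plane(*S(519,376),z),plane(*D(422,218),z),'red',plane(*S(442,338),z),plane(*D(391,283),z))
E
```

```text
knobtop [ 0.5491 -0.14    0.1069] res [-0.1182  0.111 ] [-0.0803 -0.1047]
knobmid [ 0.5492 -0.1417  0.0882] res [-0.1433  0.133 ] [-0.0979 -0.1254]
red [ 0.5818 -0.0247  0.0093] res [-0.1116  0.0995] [-0.0877 -0.105 ]
ptr [ 0.5885 -0.101   0.0144] res [ 0.1981 -0.1803] [0.1444 0.1782]
basecorner near -y(scale screw) [ 0.5857 -0.2007  0.0115] res [-1.3427  1.2219] [-0.8746 -1.1167]
cardtop near [ 0.5737 -0.0585  0.1648] res [-0.2394  0.2365] [-0.1736 -0.2407]
cardtop far [ 0.6754 -0.0578  0.1642] res [-0.0891  0.0947] [-0.0637 -0.0984]
card bot near [ 0.5755 -0.0617  0.0563] res [-0.617   0.5645] [-0.4605 -0.5773]
baseL near [0.5655 0.2819 0.0019] res [-0.4455  0.365 ] [-0.4636 -0.5095]
scale end +y [0.5786 0.1091 0.01  ] res [ 0.2794 -0.2431] [0.25   0.2882]
handL [0.3706 0.0132 0.014 ] [0.3805 0.0282 0.    ]
handR [ 0.3919 -0.0423  0.014 ] [ 0.4021 -0.0284  0.    ]
jaw [0.5    0.0449 0.014 ] [0.5122 0.0603 0.    ]
pivot [0.4478 0.0204 0.014 ] [0.459  0.0355 0.    ]
0.005 ptr [ 0.5967 -0.0926  0.005 ] [ 0.5939 -0.1122  0.005 ] red [ 0.5866 -0.0202  0.005 ] [ 0.5834 -0.0289  0.005 ]
0.01 ptr [ 0.5918 -0.0972  0.01  ] [ 0.5915 -0.1066  0.01  ] red [ 0.5818 -0.0252  0.01  ] [ 0.581  -0.0237  0.01  ]
0.015 ptr [ 0.5869 -0.1018  0.015 ] [ 0.5891 -0.101   0.015 ] red [ 0.5769 -0.0303  0.015 ] [ 0.5786 -0.0184  0.015 ]
0.02 ptr [ 0.582  -0.1064  0.02  ] [ 0.5866 -0.0954  0.02  ] red [ 0.5721 -0.0353  0.02  ] [ 0.5763 -0.0132  0.02  ]
```

Readings from triangulation:

| Item | Position |
|---|---|
| Knob | ≈ (0.549, -0.142), top at z 0.107 |
| Red line | y ≈ -0.025 |
| Pointer | y ≈ -0.10 |
| Card edge | ≈ (0.574, -0.058) |
| Blue clip heading | ≈ 27° |

I'll turn the tool so its long body slants away from the card, then go above the knob.

```bash
python3 -m crank '[{"gripper":1,"offset":[0,0,0],"yaw":-0.123},{"gripper":1,"offset":[0,0,0],"yaw":-0.123},{"gripper":1,"offset":[0,0,0],"yaw":-0.123},{"gripper":1,"offset":[0,0,0],"yaw":-0.123},{"gripper":1,"offset":[0,0,0],"yaw":-0.123},{"gripper":1,"offset":[0,0,0],"yaw":-0.123},{"gripper":1,"offset":[0,-0.039,0],"yaw":0},{"gripper":1,"offset":[0,-0.039,0],"yaw":0},{"gripper":1,"offset":[0,-0.039,0],"yaw":0},{"gripper":1,"offset":[0,-0.039,0],"yaw":0},{"gripper":1,"offset":[0,-0.039,0],"yaw":0},{"gripper":1,"offset":[0,-0.039,0],"yaw":0}]'
python3 -m crank '[{"gripper":1,"offset":[0,-0.039,0],"yaw":0},{"gripper":1,"offset":[0,-0.039,0],"yaw":0},{"gripper":1,"offset":[0,-0.039,0],"yaw":0},{"gripper":1,"offset":[0,-0.039,0],"yaw":0},{"gripper":1,"offset":[0,-0.039,0],"yaw":0},{"gripper":1,"offset":[0,-0.039,0],"yaw":0},{"gripper":1,"offset":[0,-0.039,0],"yaw":0},{"gripper":1,"offset":[0,-0.039,0],"yaw":0},{"gripper":1,"offset":[0,-0.039,0],"yaw":0},{"gripper":1,"offset":[0,-0.039,0],"yaw":0},{"gripper":1,"offset":[0,0,0],"yaw":0},{"gripper":1,"offset":[0,0,0],"yaw":0}]'
cat >> h.py <<'E'
def togo(p):
    s=ctrl.state(); return Ro.from_quat(s['ee_rot']).as_matrix().T@(np.array(p)-s['position'])
def yang():
    s=ctrl.state(); R=Ro.from_quat(s['ee_rot']).as_matrix(); return np.degrees(np.arctan2(R[1,1],R[0,1])),R[2,2]
E
python3 - <<'E'
from h import *
grab('wrist','w1'); s=ctrl.state(); print(s['position'],s['q'],yang(), togo([.549,-.142,.14]))
E
```

```text
time: 1.15
position: [0.3048, 0.4269, 0.2383]
ee_rot: [-0.211, 0.978, -0.0, -0.0]
contact_force: [0.6, 0.7, 0.7]
width: 1.002
time: 2.15
position: [0.4655, 0.0716, 0.2385]
ee_rot: [-0.208, 0.978, 0.0, -0.0]
contact_force: [-0.7, -0.7, -0.3]
width: 0.999
[0.46495562 0.07288018 0.23834991] [ 1.02057898e-01 -1.29751979e-01  2.02322343e+00  7.15265427e-04
  1.24908119e+00 -1.89058866e+00] (np.float64(114.15724203671242), np.float64(-0.9999993090520788)) [ 0.01118527 -0.23054964  0.09813974]
```

View pics/w1.png

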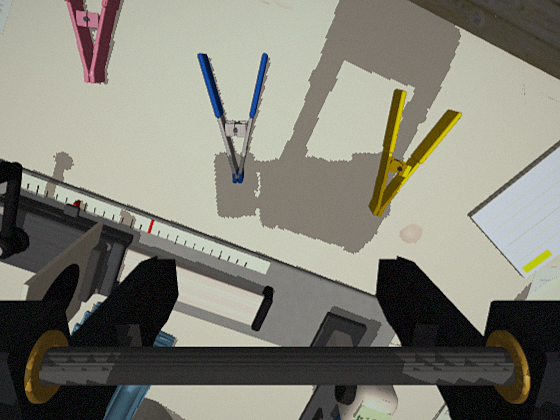

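The wrist view shows the blue clip with its jaws at (238,182) and handles at (202,56) and (266,56). The red line is at (151,227) and the pointer at (78,206). Next is an enlarged crop to confirm the clip and take measurements.

```bash
python3 - <<'E'
from h import *
np.set_printoptions(precision=4,suppress=True)
c=load('w1'); im=c['image']
a=im[30:200,170:300,::-1]; a=cv2.resize(a,None,fx=3.4,fy=3.4,interpolation=cv2.INTER_CUBIC)
b=im[150:290,0:180,::-1]; b=cv2.resize(b,None,fx=2,fy=4.1)[:578]; 
h=max(a.shape[0],b.shape[0]); 
P=[cv2.copyMakeBorder(x,0,h-x.shape[0],0,0,cv2.BORDER_CONSTANT) for x in (a,b)]
cv2.imwrite('pics/w1c.png',np.hstack(P)[:, :800]); print(np.hstack(P).shape)
hsv=cv2.cvtColor(im,cv2.COLOR_RGB2HSV)
m=cv2.inRange(hsv,(0,140,90),(8,255,255))|cv2.inRange(hsv,(172,140,90),(180,255,255))
n,l,st,ce=cv2.connectedComponentsWithStats(m)
for i in range(1,n):
    if st[i,4]>4: print(st[i],ce[i],plane(c,*ce[i],.01))
E
```

```text
(578, 802, 3)
[ 73 203   4   3   9] [ 74.3333 203.8889] [ 0.5919 -0.1036  0.01  ]
[148 220   6  13  32] [150.375  226.1562] [ 0.5835 -0.0227  0.01  ]
```

View pics/w1c.png

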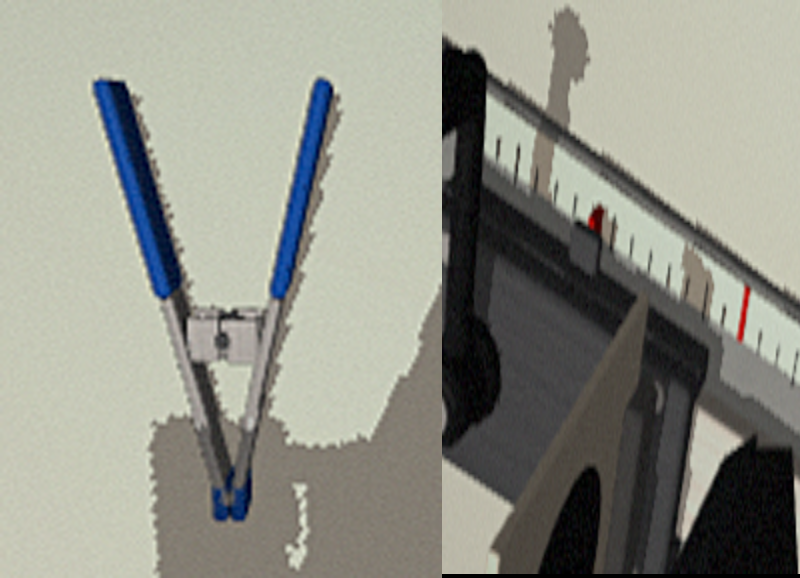

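```bash
python3 - <<'E'
from h import *
np.set_printoptions(precision=4,suppress=True)
c=load('w1'); W=lambda x,y:(170+x/3.4,30+y/3.4)
L=plane(c,*W(104,82),.028);Rr=plane(c,*W(323,82),.028);J=plane(c,*W(231,518),.026);P=plane(c,*W(222,340),.028)
M=(L+Rr)/2; d=(J-M)[:2]; print(L,Rr,J,P,'w',np.linalg.norm(L-Rr),'len',np.linalg.norm(d),'hd',np.degrees(np.arctan2(d[1],d[0])))
u=d/np.linalg.norm(d); print('grip', J[:2]-93*u/1000, M[:2]+u*(.122-.093), 'hnd perp',np.degrees(np.arctan2(*(L-Rr)[1::-1])))
a=plane(c,24,168.3,.008);b=plane(c,179,223.2,.008);print('edge',a,b,np.degrees(np.arctan2(-(b-a)[0],(b-a)[1])))
E
```

```text
[ 0.3993 -0.0299  0.028 ] [0.3761 0.022  0.028 ] [0.4951 0.0445 0.026 ] [0.4483 0.023  0.028 ] w 0.056826178621322346 len 0.11790444044557445 hd 24.272808817055058
grip [0.4104 0.0063] [0.4141 0.008 ] hnd perp -65.92914011866831
edge [ 0.5761 -0.161   0.008 ] [0.5687 0.0041 0.008 ] 2.5564137307148473
```

```bash
python3 -m crank '[{"gripper":0.5,"offset":[0.002,-0.038,0],"yaw":0},{"gripper":0.5,"offset":[0.002,-0.038,0],"yaw":0},{"gripper":0.5,"offset":[0.002,-0.038,0],"yaw":0},{"gripper":0.5,"offset":[0.002,-0.038,0],"yaw":0},{"gripper":0.5,"offset":[0.002,-0.038,0],"yaw":0},{"gripper":0.5,"offset":[0.002,-0.038,0],"yaw":0},{"gripper":0.5,"offset":[0,0,0.03],"yaw":0},{"gripper":0.5,"offset":[0,0,0.03],"yaw":0},{"gripper":0.5,"offset":[0,0,0.03],"yaw":0},{"gripper":0.5,"offset":[0,0,0],"yaw":0},{"gripper":0.5,"offset":[0,0,0],"yaw":0}]'
python3 - <<'E'
from h import *
grab('wrist','w2');grab('scene','s2');grab('side','d2'); print(ctrl.state()['position'],yang(), togo([.549,-.142,.08]))
a=load('s2')['image'][150:310,260:400,::-1];b=load('d2')['image'][80:240,230:370,::-1]
cv2.imwrite('pics/c2.png',np.hstack([cv2.resize(x,None,fx=2.8,fy=2.8,interpolation=cv2.INTER_CUBIC) for x in (a,b)]))
E
```

```text
time: 3.12
position: [0.5465, -0.1371, 0.1468]
ee_rot: [-0.212, 0.977, 0.001, -0.002]
contact_force: [0.3, 0.3, 0.0]
width: 0.501
[ 0.54982883 -0.13874583  0.15117527] (np.float64(114.39836799918233), np.float64(-0.9999930606745918)) [ 0.00230422 -0.00245322  0.07117491]
```

View pics/w2.png

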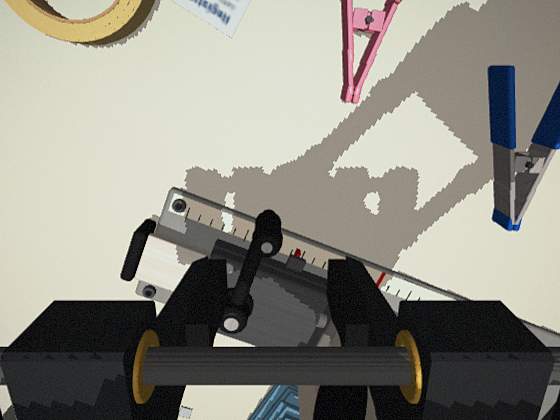

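View pics/c2.png

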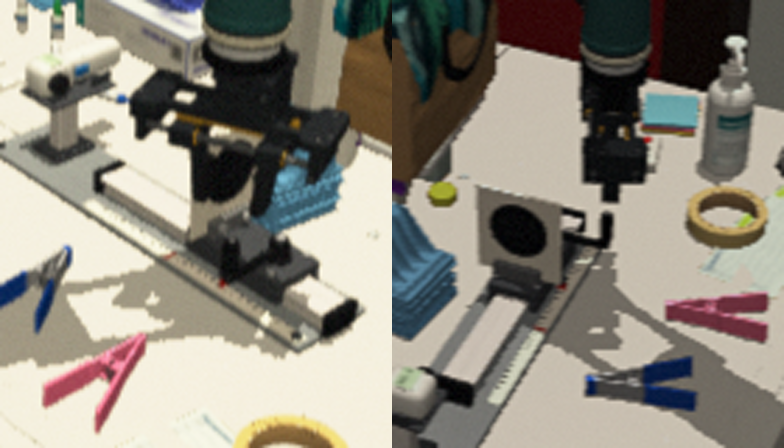

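```bash
python3 - <<'E'
from h import *
c=load('w2'); print(-c['R'].T@c['t'])
for X in ([.549,-.141,.107],[.549,-.141,.065],[.549,-.141,.087],[.627,-.14,.07]): print(X,proj(c,X))
print(plane(c,265,247,.107),plane(c,267,218,.107),plane(c,265,247,.065),plane(c,267,218,.065),plane(c,232,324,.065),plane(c,232,324,.07))
a=c['image'][180:360,190:340,::-1]; cv2.imwrite('pics/w2c.png',cv2.resize(a,None,fx=3.3,fy=3.3,interpolation=cv2.INTER_CUBIC))
E
```

```text
[ 0.4696205  -0.17117507  0.2928943 ]
[0.549, -0.141, 0.107] [265.32407298 241.60380921]
[0.549, -0.141, 0.065] [266.92937406 214.5141442 ]
[0.549, -0.141, 0.087] [266.1602266  227.49360794]
[0.627, -0.14, 0.07] [222.41762991 313.5156357 ]
[ 0.55200351 -0.13986075  0.107     ] [ 0.53615221 -0.14572734  0.107     ] [ 0.5706167  -0.13278576  0.065     ] [ 0.55118404 -0.13997781  0.065     ] [ 0.63589226 -0.1297581   0.065     ] [ 0.63224426 -0.13066678  0.07      ]
```

View pics/w2c.png

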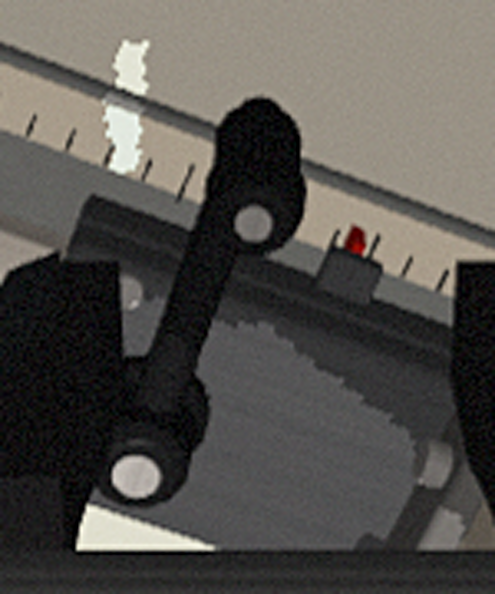

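The white-capped knob top is at (265,247), giving ≈ (0.551, -0.140), which agrees with the other views. I'll descend and pinch it.

```bash
python3 -m crank '[{"gripper":0.5,"offset":[0,-0.001,0.02],"yaw":0},{"gripper":0.5,"offset":[-0.001,-0.001,0.02],"yaw":0},{"gripper":0.5,"offset":[0,0,0.018],"yaw":0},{"gripper":0.5,"offset":[0,0,0.016],"yaw":0},{"gripper":0.5,"offset":[0,0,0],"yaw":0},{"gripper":0.3,"offset":[0,0,0],"yaw":0},{"gripper":0.0,"offset":[0,0,0],"yaw":0},{"gripper":0,"offset":[0,0,0],"yaw":0},{"gripper":0,"offset":[0,0,0],"yaw":0},{"gripper":0,"offset":[0,0,0],"yaw":0},{"gripper":0,"offset":[0,0,0],"yaw":0}]'
python3 - <<'E'
from h import *
np.set_printoptions(precision=4,suppress=True)
grab('wrist','w3');s=ctrl.state(); print(s['position'],yang(),s['width'],s['contact_force'])
# arc rows
R=Ro.from_quat(s['ee_rot']).as_matrix(); th=np.radians(2.0); 
for k in range(1,11):
    f=lambda k:.078*np.array([-np.cos(k*.16+th),-np.sin(k*.16+th),0])
    print(k,R.T@(f(k)-f(k-1)))
E
```

```text
time: 4.18
position: [0.5509, -0.1411, 0.0762]
ee_rot: [-0.21, 0.978, -0.001, 0.001]
contact_force: [-0.8, 0.2, 5.4]
width: 0.174
[ 0.5509 -0.1411  0.0761] (np.float64(114.29748427974005), np.float64(-0.9999972037748315)) 0.17688446256497933 [-1.5096  0.9297  5.8402]
1 [ 0.0038 -0.0119  0.    ]
2 [ 0.0019 -0.0123  0.    ]
3 [-0.0001 -0.0125  0.    ]
4 [-0.0021 -0.0123  0.    ]
5 [-0.004  -0.0118  0.    ]
6 [-0.0059 -0.011   0.    ]
7 [-0.0076 -0.0099  0.    ]
8 [-0.009  -0.0086  0.    ]
9 [-0.0103 -0.007   0.    ]
10 [-0.0113 -0.0053  0.    ]
```

View pics/w3.png

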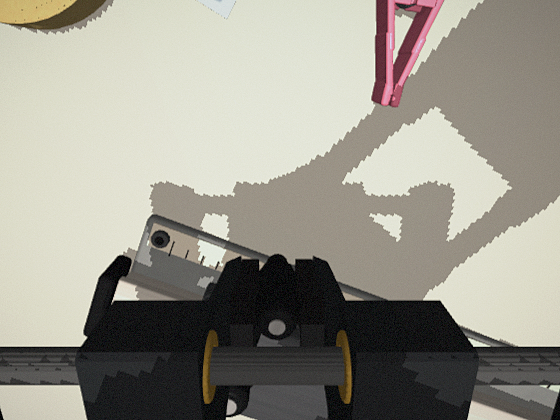

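```bash
python3 -m crank '[{"gripper":0,"offset":[0.004,-0.012,0],"yaw":0},{"gripper":0,"offset":[0.002,-0.012,0],"yaw":0},{"gripper":0,"offset":[0,-0.0125,0],"yaw":0},{"gripper":0,"offset":[-0.002,-0.0125,0],"yaw":0},{"gripper":0,"offset":[-0.004,-0.012,0],"yaw":0},{"gripper":0,"offset":[-0.006,-0.011,0],"yaw":0},{"gripper":0,"offset":[-0.0075,-0.010,0],"yaw":0},{"gripper":0,"offset":[-0.009,-0.0085,0],"yaw":0},{"gripper":0,"offset":[-0.010,-0.007,0],"yaw":0},{"gripper":0,"offset":[-0.006,-0.003,0],"yaw":0},{"gripper":0,"offset":[0,0,0],"yaw":0},{"gripper":0,"offset":[0,0,0],"yaw":0}]'
python3 - <<'E'
from h import *
np.set_printoptions(precision=4,suppress=True)
grab('wrist','w4');grab('scene','s4');grab('side','d4');s=ctrl.state(); print(s['position'],yang(),s['width'],s['contact_force'],s['q'])
a=load('s4')['image'][170:290,280:400,::-1];b=load('d4')['image'][110:230,230:350,::-1]
cv2.imwrite('pics/c4.png',np.hstack([cv2.resize(x,None,fx=3.3,fy=3.3,interpolation=cv2.INTER_CUBIC) for x in (a,b)]))
E
```

```text
time: 5.23
position: [0.6282, -0.2169, 0.0761]
ee_rot: [-0.21, 0.978, -0.0, 0.001]
contact_force: [2.4, 1.7, 7.0]
width: 0.178
[ 0.6279 -0.2169  0.076 ] (np.float64(114.2826317227597), np.float64(-0.9999959439578796)) 0.17656242521968518 [1.5801 2.215  5.1158] [-0.3705  0.3797  1.7702  0.0009  0.989  -2.3657]
```

View pics/c4.png

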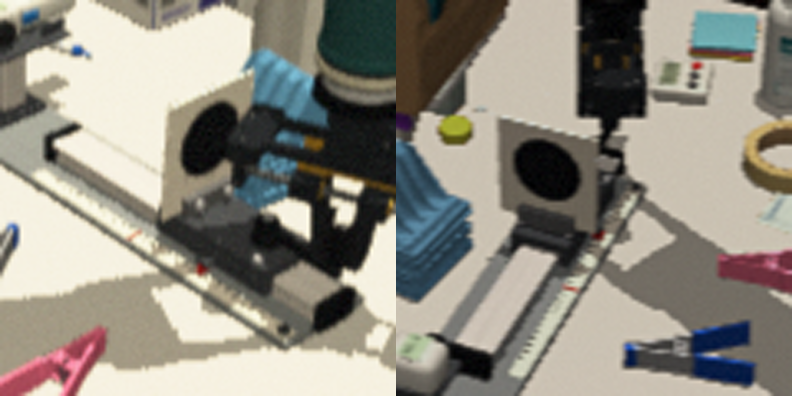

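View pics/w4.png

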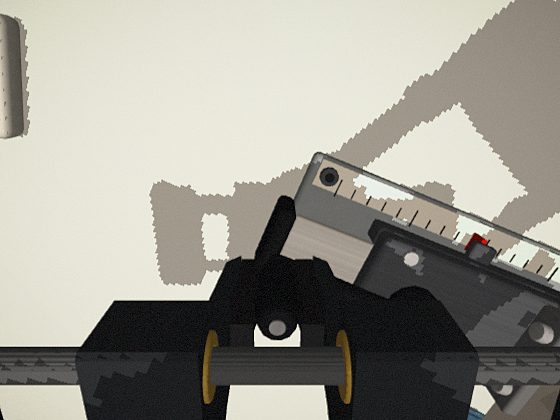

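The lever is along the rail, so it's free. Now I'll measure the pointer-to-line gap.

```bash
cat >> h.py <<'E'
def reds(f):
    im=load(f)['image']; hsv=cv2.cvtColor(im,cv2.COLOR_RGB2HSV)
    m=cv2.inRange(hsv,(0,110,80),(8,255,255))|cv2.inRange(hsv,(172,110,80),(180,255,255))
    n,l,st,ce=cv2.connectedComponentsWithStats(m)
    w=hsv[:,:,1].astype(float)
    out=[]
    for i in range(1,n):
        ys,xs=np.where(l==i); ww=w[ys,xs]; out.append((st[i].tolist(),np.round([(xs*ww).sum()/ww.sum(),(ys*ww).sum()/ww.sum()],2).tolist()))
    return out
E
python3 - <<'E'
from h import *
for f,(x0,x1,y0,y1) in dict(s4=(280,400,170,290),d4=(230,350,110,230),s2=(280,400,170,290),d2=(230,350,110,230),w4=(380,560,100,350)).items():
    print(f,[r for r in reds(f) if x0<r[1][0]<x1 and y0<r[1][1]<y1])
c=load('w4');print(proj(c,[.5825,-.0237,.01]))
E
```

```text
s4 [([340, 250, 3, 3, 6], [340.6, 251.15]), ([276, 270, 36, 33, 341], [295.07, 283.76])]
d4 [([320, 125, 5, 1, 5], [321.94, 125.0]), ([328, 126, 10, 1, 10], [332.34, 126.0]), ([320, 129, 3, 2, 5], [320.74, 129.43]), ([291, 180, 2, 3, 3], [291.72, 180.89]), ([328, 185, 36, 17, 346], [347.47, 191.73]), ([282, 197, 2, 1, 2], [282.51, 197.0])]
s2 [([338, 250, 3, 3, 6], [338.88, 250.79]), ([276, 270, 36, 34, 324], [294.46, 284.44])]
d2 [([320, 125, 5, 1, 5], [321.97, 125.0]), ([328, 126, 10, 1, 10], [332.39, 126.0]), ([319, 129, 4, 2, 6], [320.51, 129.39]), ([289, 182, 3, 1, 3], [290.07, 182.0]), ([328, 185, 36, 17, 336], [347.96, 191.83]), ([281, 197, 4, 1, 4], [282.51, 197.0])]
w4 [([473, 233, 9, 8, 36], [476.75, 236.8]), ([471, 238, 2, 2, 2], [471.65, 238.65]), ([481, 238, 7, 7, 27], [483.79, 241.14]), ([469, 240, 2, 2, 2], [469.56, 240.44]), ([467, 244, 3, 2, 4], [467.9, 244.55]), ([465, 247, 2, 2, 3], [465.81, 247.41])]
[580.04592674 277.21349731]
```

```bash
python3 - <<'E'
from h import *
np.set_printoptions(precision=4,suppress=True)
c=load('w4')
for z in (.01,.014): print(plane(c,484,241,z))
print('tri',tri((load('s4'),340.6,251.15),(load('d4'),291.72,180.89)))
print('tri before',tri((load('s2'),338.9,250.8),(load('d2'),290.07,182)))
print(np.array(load('w4')['image'].shape))
a=c['image'][130:330,380:560,::-1]; cv2.imwrite('pics/w4c.png',cv2.resize(a,None,fx=3,fy=3,interpolation=cv2.INTER_CUBIC))
a=0.035
th=np.radians(2); R=Ro.from_quat(ctrl.state()['ee_rot']).as_matrix()
print(R.T@np.array([-np.sin(th),np.cos(th),0]))
E
```

```text
[ 0.5866 -0.0941  0.01  ]
[ 0.5859 -0.097   0.014 ]
tri [ 0.5866 -0.1047  0.0181]
tri before [ 0.5884 -0.0979  0.0159]
[420 560   3]
[-0.3792  0.9253 -0.0004]
```

View pics/w4c.png

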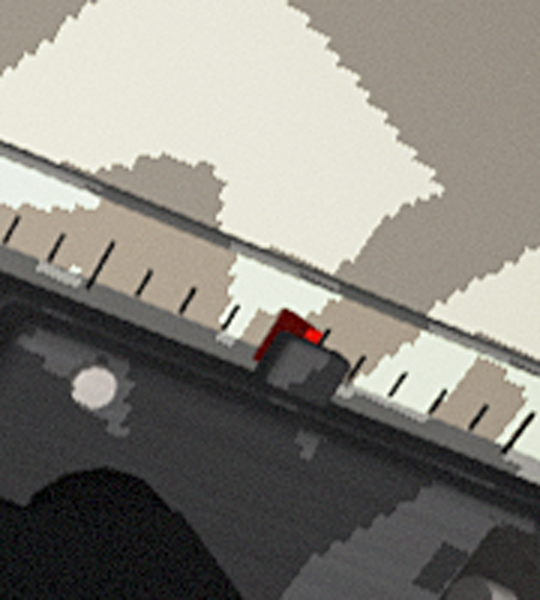

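```bash
python3 -m crank '[{"gripper":0,"offset":[-0.002,0.0047,0],"yaw":0},{"gripper":0,"offset":[-0.004,0.0093,0],"yaw":0},{"gripper":0,"offset":[-0.004,0.0093,0],"yaw":0},{"gripper":0,"offset":[-0.004,0.0093,0],"yaw":0},{"gripper":0,"offset":[-0.004,0.0093,0],"yaw":0},{"gripper":0,"offset":[-0.004,0.0093,0],"yaw":0},{"gripper":0,"offset":[-0.004,0.0093,0],"yaw":0},{"gripper":0,"offset":[-0.002,0.0047,0],"yaw":0},{"gripper":0,"offset":[0,0,0],"yaw":0},{"gripper":0,"offset":[0,0,0],"yaw":0}]'
python3 - <<'E'
from h import *
np.set_printoptions(precision=4,suppress=True)
c=grab('wrist','w5');s=ctrl.state(); print(s['position'],yang(),s['width'],s['contact_force'],s['q'])
a=c['image'][130:330,380:560,::-1]; cv2.imwrite('pics/w5c.png',cv2.resize(a,None,fx=3,fy=3,interpolation=cv2.INTER_CUBIC))
E
```

```text
time: 6.22
position: [0.6256, -0.1463, 0.076]
ee_rot: [-0.211, 0.978, -0.001, 0.0]
contact_force: [-1.3, 0.1, 6.5]
width: 0.177
[ 0.6256 -0.1463  0.076 ] (np.float64(114.30504848517582), np.float64(-0.9999991152641224)) 0.1723583272741693 [-1.7309  0.2084  7.3596] [-0.2683  0.3442  1.8195 -0.0007  0.9768 -2.2629]
```

View pics/w5c.png

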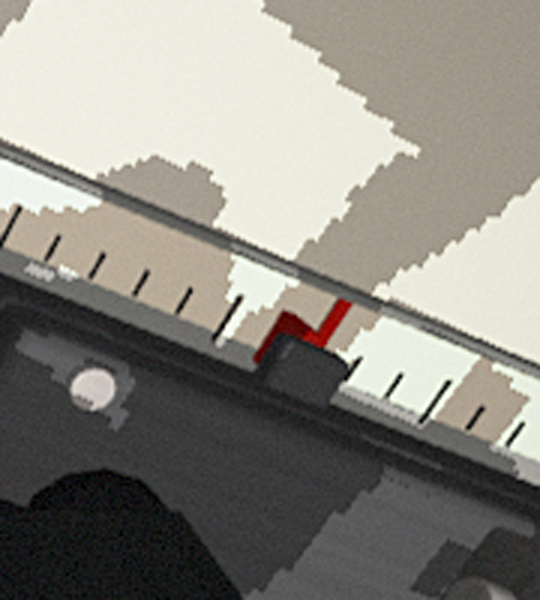

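```bash
python3 - <<'E'
from h import *
np.set_printoptions(precision=4,suppress=True)
c=load('w5');print('cam',-c['R'].T@c['t'])
W=lambda x,y:(380+x/3,130+y/3)
def P(x,y,z=.01): return plane(c,*W(x,y),z)
print('tick scale',P(230,320),P(437,400), 'red bottom/top',P(325,338),P(347,302))
print('red',P(336,320))
for z in (.01,.015,.02,.025): print(z,'black tip top',P(290,318,z),'bright',P(315,338,z))
q=P(336,320); 
for z in (.01,.015,.02,.03): q[2]=z; p=proj(c,q); print(z,(p-[380,130])*3)
grab('scene','s5');grab('side','d5')
a=load('s5')['image'][210:270,290:360,::-1];b=load('d5')['image'][160:220,255:325,::-1]
cv2.imwrite('pics/c5.png',np.hstack([cv2.resize(x,None,fx=5.7,fy=5.7,interpolation=cv2.INTER_CUBIC) for x in (a,b)]))
E
```

```text
cam [ 0.5478 -0.1799  0.2217]
tick scale [ 0.5882 -0.0405  0.01  ] [0.5858 0.0091 0.01  ] red bottom/top [ 0.5836 -0.0205  0.01  ] [ 0.575  -0.0211  0.01  ]
red [ 0.5793 -0.0208  0.01  ]
0.01 black tip top [ 0.5828 -0.0296  0.01  ] bright [ 0.5844 -0.0224  0.01  ]
0.015 black tip top [ 0.5819 -0.0332  0.015 ] bright [ 0.5836 -0.0261  0.015 ]
0.02 black tip top [ 0.5811 -0.0367  0.02  ] bright [ 0.5827 -0.0298  0.02  ]
0.025 black tip top [ 0.5803 -0.0403  0.025 ] bright [ 0.5818 -0.0335  0.025 ]
0.01 [336. 320.]
0.015 [349.4902 330.1928]
0.02 [363.5571 340.8214]
0.03 [393.5762 363.5029]
```

View pics/c5.png

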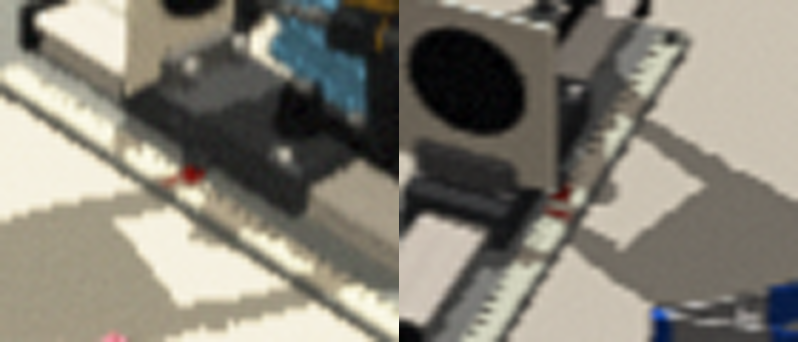

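```bash
python3 - <<'E'
from h import *
np.set_printoptions(precision=4,suppress=True)
A=load('s5');B=load('d5')
for f,b in (('s5',(300,350,225,260)),('d5',(265,300,180,215))): print(f,[r for r in reds(f) if b[0]<r[1][0]<b[1] and b[2]<r[1][1]<b[3]])
S=(A,323.3,240.7);D=(B,283.8,194.2);X=tri(S,D);print(X,proj(A,X)-S[1:],proj(B,X)-D[1:],proj(load('w5'),X)*3-[1140,390])
for z in (.012,.016,.02):print(z,plane(*S,z),plane(*D,z))
print('red',plane(B,282.5,197.3,.01),plane(A,319.3,242.2,.01))
a=load('w5')['image'][220:270,450:510,::-1]; cv2.imwrite('pics/w5d.png',cv2.resize(a,None,fx=12,fy=12,interpolation=cv2.INTER_CUBIC))
E
```

```text
s5 [([322, 239, 4, 3, 9], [323.15, 240.1])]
d5 [([282, 194, 1, 1, 1], [282.0, 194.0]), ([284, 194, 1, 1, 1], [284.0, 194.0]), ([281, 197, 4, 1, 4], [282.51, 197.0])]
[ 0.5838 -0.0339  0.0156] [-0.2349  0.2107] [-0.1825 -0.2209] [283.048  325.7495]
0.012 [ 0.5887 -0.0299  0.012 ] [ 0.5846 -0.037   0.012 ]
0.016 [ 0.5847 -0.0339  0.016 ] [ 0.5827 -0.0328  0.016 ]
0.02 [ 0.5808 -0.0379  0.02  ] [ 0.5807 -0.0285  0.02  ]
red [ 0.5829 -0.0232  0.01  ] [ 0.576  -0.0263  0.01  ]
```

View pics/w5d.png

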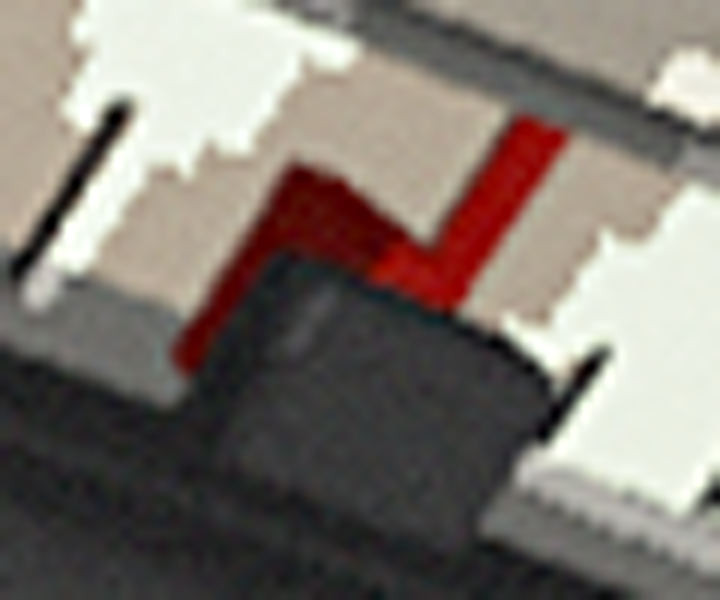

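The pointer is still about 10 mm short of the line by all three views.

```bash
python3 -m crank '[{"gripper":0,"offset":[-0.002,0.0047,0],"yaw":0},{"gripper":0,"offset":[-0.002,0.0047,0],"yaw":0},{"gripper":0,"offset":[0,0,0],"yaw":0},{"gripper":0,"offset":[0,0,0],"yaw":0}]'
python3 - <<'E'
from h import *
np.set_printoptions(precision=4,suppress=True)
c=grab('wrist','w6');s=ctrl.state(); print(s['position'],s['contact_force'])
A=grab('scene','s6');B=grab('side','d6')
f=lambda im,x,y,w,h,k:cv2.resize(im[y:y+h,x:x+w,::-1],None,fx=k,fy=k,interpolation=cv2.INTER_CUBIC)
cv2.imwrite('pics/c6.png',np.hstack([f(c['image'],450,220,60,50,6.6),f(A['image'],305,225,30,25,13.2)[:330,:200],f(B['image'],270,180,30,25,13.2)[:330,:200]]))
E
```

```text
time: 6.7
position: [0.6254, -0.1368, 0.076]
ee_rot: [-0.211, 0.978, -0.001, 0.0]
contact_force: [-1.3, -1.9, 7.4]
width: 0.174
[ 0.6254 -0.1368  0.076 ] [-1.4878 -2.4628  7.3587]
```

View pics/c6.png

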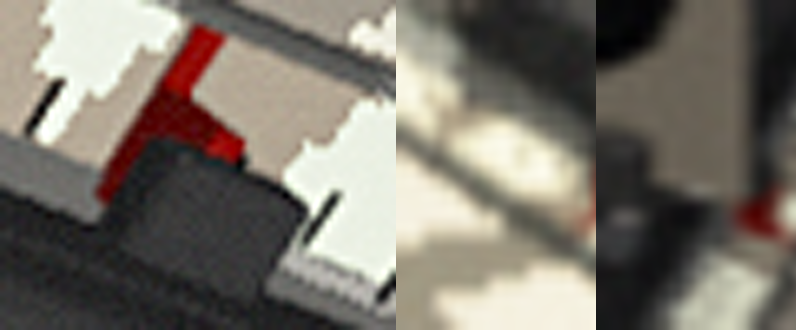

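```bash
python3 - <<'E'
from h import *
c=load('w6');A=load('s6');B=load('d6')
np.set_printoptions(precision=4,suppress=True)
print(plane(c,475,234.4,.01),plane(c,479.5,229,.01))
f=lambda im,x,y,w,h,k:cv2.resize(im[y:y+h,x:x+w,::-1],None,fx=k,fy=k,interpolation=cv2.INTER_CUBIC)
cv2.imwrite('pics/c6b.png',np.hstack([f(A['image'],305,222,40,40,10),f(B['image'],265,177,40,40,10)]))
E
```

```text
[ 0.5821 -0.0217  0.01  ] [ 0.578  -0.0212  0.01  ]
```

View pics/c6b.png

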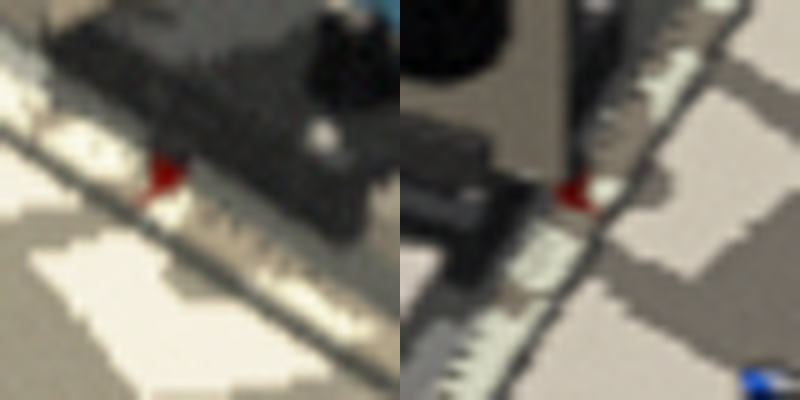

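```bash
python3 -m crank '[{"gripper":0,"offset":[-0.001,0.0023,0],"yaw":0},{"gripper":0,"offset":[0,0,0],"yaw":0},{"gripper":0,"offset":[0,0,0],"yaw":0},{"gripper":0,"offset":[0,0,0],"yaw":0}]'
python3 - <<'E'
from h import *
np.set_printoptions(precision=4,suppress=True)
c=grab('wrist','w7');s=ctrl.state(); print(s['position'],s['contact_force'])
A=grab('scene','s7');B=grab('side','d7')
for f,b in (('s7',(300,350,225,260)),('d7',(265,300,180,215))): print(f,[r for r in reds(f) if b[0]<r[1][0]<b[1] and b[2]<r[1][1]<b[3]])
f=lambda im,x,y,w,h,k:cv2.resize(im[y:y+h,x:x+w,::-1],None,fx=k,fy=k,interpolation=cv2.INTER_CUBIC)
cv2.imwrite('pics/c7.png',np.hstack([f(A['image'],305,222,40,40,6.6),f(B['image'],265,177,40,40,6.6),f(c['image'],455,220,40,40,6.6)]))
R=Ro.from_quat(s['ee_rot']).as_matrix(); th=np.radians(2.0)
for k in range(10,0,-1):
    g=lambda k:.078*np.array([-np.cos(k*.153+th),-np.sin(k*.153+th),0])
    print(k,R.T@(g(k-1)-g(k)))
E
```

```text
time: 7.18
position: [0.6254, -0.1348, 0.0761]
ee_rot: [-0.21, 0.978, -0.001, 0.0]
contact_force: [-1.0, -2.9, 6.8]
width: 0.176
[ 0.6254 -0.1348  0.076 ] [-1.3015 -3.669   6.2601]
s7 [([320, 237, 3, 5, 10], [320.71, 239.0])]
d7 [([280, 196, 4, 2, 5], [281.65, 196.56])]
10 [ 0.0104  0.0058 -0.    ]
9 [ 0.0094  0.0073 -0.    ]
8 [ 0.0082  0.0087 -0.    ]
7 [ 0.0068  0.0098 -0.    ]
6 [ 0.0052  0.0107 -0.    ]
5 [ 0.0035  0.0114 -0.    ]
4 [ 0.0017  0.0118 -0.    ]
3 [-0.0001  0.0119 -0.    ]
2 [-0.0019  0.0118 -0.    ]
1 [-0.0037  0.0113 -0.    ]
```

View pics/c7.png

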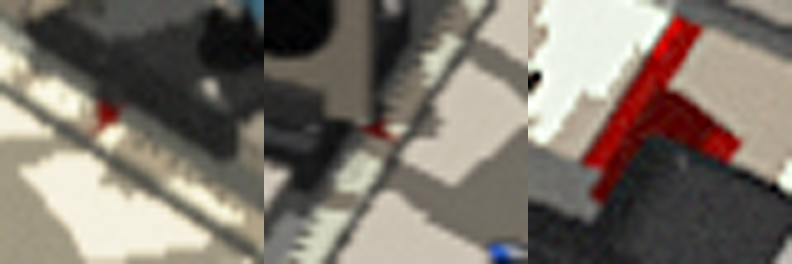

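The pointer tip stands at the line in all views, and the lever works out at about 1.53 rad. Now I'll swing it back along the same arc.

```bash
python3 -m crank '[{"gripper":0,"offset":[0.0104,0.0058,0],"yaw":0},{"gripper":0,"offset":[0.0094,0.0073,0],"yaw":0},{"gripper":0,"offset":[0.0082,0.0087,0],"yaw":0},{"gripper":0,"offset":[0.0068,0.0098,0],"yaw":0},{"gripper":0,"offset":[0.0052,0.0107,0],"yaw":0},{"gripper":0,"offset":[0.0035,0.0114,0],"yaw":0},{"gripper":0,"offset":[0.0017,0.0118,0],"yaw":0},{"gripper":0,"offset":[0,0.0119,0],"yaw":0},{"gripper":0,"offset":[-0.0019,0.0118,0],"yaw":0},{"gripper":0,"offset":[-0.0037,0.0113,0],"yaw":0},{"gripper":0,"offset":[0,0.001,0],"yaw":0},{"gripper":0,"offset":[0,0,0],"yaw":0}]'
python3 - <<'E'
from h import *
np.set_printoptions(precision=4,suppress=True)
c=grab('wrist','w8');s=ctrl.state(); print(s['position'],s['contact_force'])
A=grab('scene','s8');B=grab('side','d8')
for f,b in (('s8',(300,350,225,260)),('d8',(265,300,180,215))): print(f,[r for r in reds(f) if b[0]<r[1][0]<b[1] and b[2]<r[1][1]<b[3]])
f=lambda im,x,y,w,h,k:cv2.resize(im[y:y+h,x:x+w,::-1],None,fx=k,fy=k,interpolation=cv2.INTER_CUBIC)
cv2.imwrite('pics/c8.png',np.hstack([f(A['image'],305,222,40,40,9),f(B['image'],265,177,40,40,9)]))
cv2.imwrite('pics/w8.png',c['image'][:,:,::-1])
E
```

```text
time: 8.33
position: [0.5479, -0.0588, 0.0761]
ee_rot: [-0.211, 0.977, -0.002, 0.001]
contact_force: [-0.8, -6.6, 6.6]
width: 0.174
[ 0.5479 -0.0589  0.0761] [ 0.5141 -6.8194  6.0139]
s8 [([320, 238, 3, 4, 9], [320.77, 239.2])]
d8 [([280, 196, 5, 2, 6], [282.12, 196.69])]
```

View pics/c8.png

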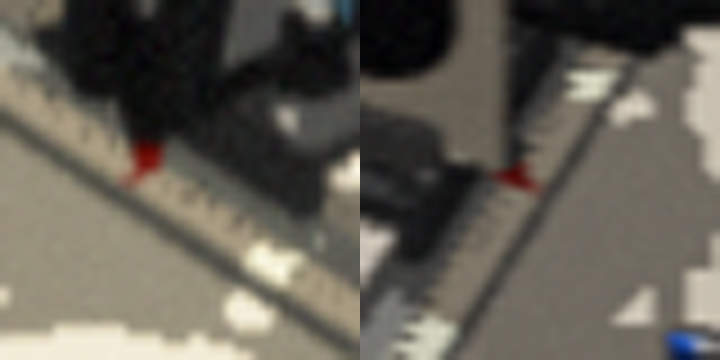

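View pics/w8.png

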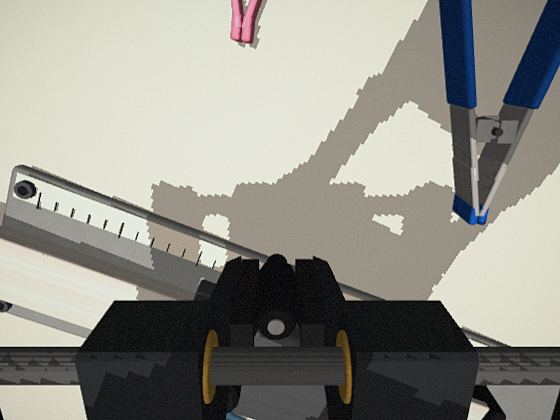

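The pointer is on the line and the knob is back at its locked spot. I'll release it, rise, and look at both the lock and the clip from above.

```bash
python3 -m crank '[{"gripper":0.4,"offset":[0,0,0],"yaw":0},{"gripper":0.4,"offset":[0,0,0],"yaw":0},{"gripper":0.4,"offset":[0,0,-0.005],"yaw":0},{"gripper":0.4,"offset":[0,0,-0.035],"yaw":0},{"gripper":0.4,"offset":[0,0,-0.04],"yaw":0},{"gripper":0.4,"offset":[0,0,-0.04],"yaw":0},{"gripper":1,"offset":[0.005,0.038,-0.02],"yaw":0},{"gripper":1,"offset":[0.005,0.038,-0.02],"yaw":0},{"gripper":1,"offset":[0.005,0.038,0],"yaw":0},{"gripper":1,"offset":[0.006,0.038,0],"yaw":0},{"gripper":1,"offset":[0,0,0],"yaw":0},{"gripper":1,"offset":[0,0,0],"yaw":0}]'
python3 - <<'E'
from h import *
np.set_printoptions(precision=4,suppress=True)
c=grab('wrist','w9');s=ctrl.state(); print(s['position'],s['contact_force'],yang())
A=grab('scene','s9');B=grab('side','d9')
f=lambda im,x,y,w,h,k:cv2.resize(im[y:y+h,x:x+w,::-1],None,fx=k,fy=k,interpolation=cv2.INTER_CUBIC)
cv2.imwrite('pics/c9.png',np.hstack([f(A['image'],300,200,70,70,5.6),f(B['image'],260,140,70,70,5.6)]))
E
```

```text
time: 9.48
position: [0.4654, 0.0722, 0.2332]
ee_rot: [-0.212, 0.977, -0.0, -0.0]
contact_force: [0.3, -0.8, 0.0]
width: 0.832
[0.4662 0.0712 0.2332] [-0.0437 -0.1392  1.1055] (np.float64(114.43490915620514), np.float64(-0.9999998812895787))
```

View pics/w9.png

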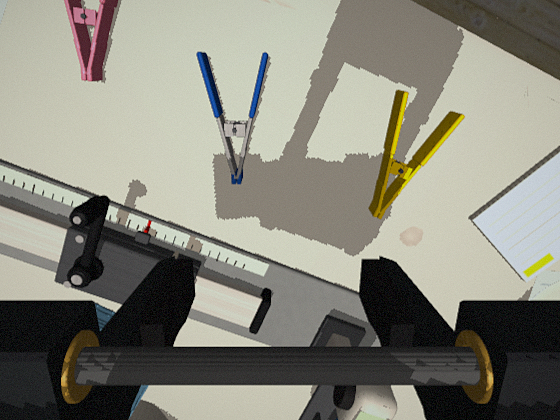

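View pics/c9.png

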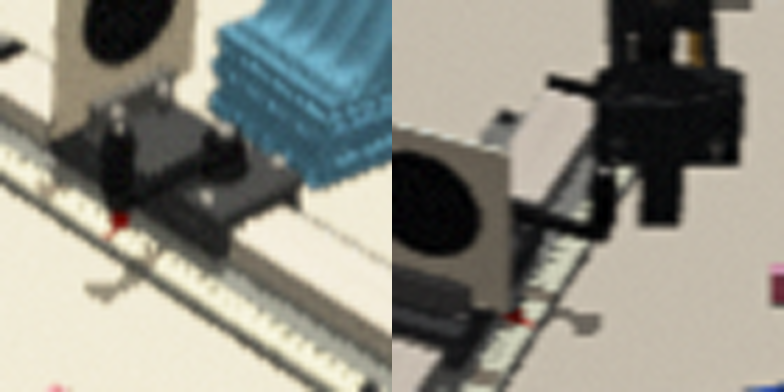

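```bash
python3 - <<'E'
from h import *
np.set_printoptions(precision=4,suppress=True)
c=load('w9')
k=plane(c,77,219.5,.109)
print('knob',k)
for z in (.075,.08,.085): p=plane(c,76,281,z); d=p-k; print(z,p,np.degrees(np.arctan2(d[1],d[0])),np.linalg.norm(d[:2]))
c2=load('w2');k=plane(c2,265,247,.109)
for z in (.075,.08,.085): p=plane(c2,231,324,z); d=p-k; print('w2',z,k,p,np.degrees(np.arctan2(d[1],d[0])),np.linalg.norm(d[:2]))
a=cv2.resize(c['image'][40:190,185:280,::-1],None,fx=4,fy=4,interpolation=cv2.INTER_CUBIC)
f=lambda im,x,y,w,h,k:cv2.resize(im[y:y+h,x:x+w,::-1],None,fx=k,fy=k,interpolation=cv2.INTER_CUBIC)
b=f(load('s9')['image'],290,170,70,54,4);d=f(load('d9')['image'],230,130,70,54,4)
b=np.vstack([b,d]); b=cv2.copyMakeBorder(b,0,600-b.shape[0],0,0,cv2.BORDER_CONSTANT)
cv2.imwrite('pics/c9b.png',np.hstack([a,b]))
E
```

```text
knob [ 0.5479 -0.0578  0.109 ]
0.075 [ 0.628  -0.0549  0.075 ] 2.018855209991039 0.08010710345383909
0.08 [ 0.624  -0.0534  0.08  ] 3.2747951644660716 0.07623373078073341
0.085 [ 0.6201 -0.0519  0.085 ] 4.664439810328951 0.07240089691401191
w2 0.075 [ 0.5511 -0.1402  0.109 ] [ 0.6289 -0.1322  0.075 ] 5.871848688691083 0.07817141459508432
w2 0.08 [ 0.5511 -0.1402  0.109 ] [ 0.6252 -0.1331  0.08  ] 5.474882216858602 0.07444640373382996
w2 0.085 [ 0.5511 -0.1402  0.109 ] [ 0.6216 -0.134   0.085 ] 5.036121732306731 0.07072534280270494
```

View pics/c9b.png

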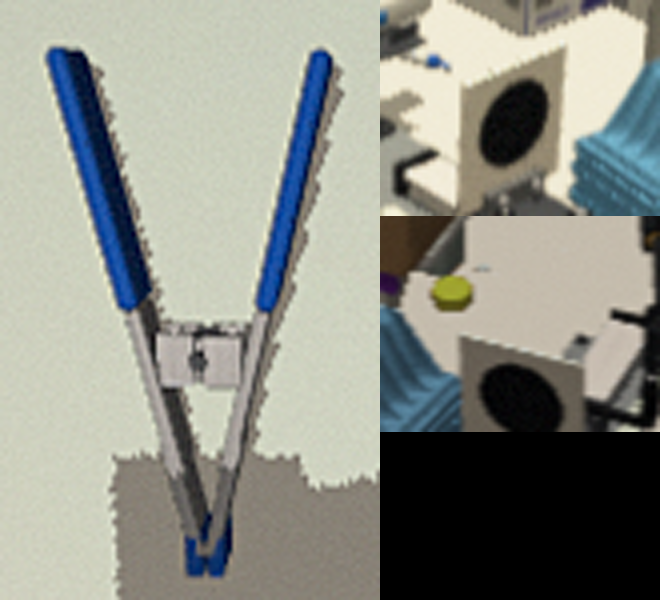

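```bash
python3 - <<'E'
from h import *
np.set_printoptions(precision=4,suppress=True)
c=load('w9');A=load('s9');B=load('d9')
W=lambda x,y,z:plane(c,185+x/4,40+y/4,z)
L=W(60,54,.028);R=W(320,54,.028);J=W(207,572,.026);P=W(199,358,.028);l=W(132,303,.028);r=W(268,303,.028)
M=(L+R)/2;m=(l+r)/2
for n,a,b in (('tail-jaw',M,J),('tail-mid',M,m),('mid-jaw',m,J),('piv-jaw',P,J)): d=b-a;print(n,a,b,np.degrees(np.arctan2(d[1],d[0])),np.linalg.norm(d))
print(np.linalg.norm(L-R),np.linalg.norm(l-r))
u=(J-M)[:2];u/=np.linalg.norm(u);print('grip',J[:2]-.093*u,P[:2]-.04*u)
n=tri((A,310.25,191.25),(B,280.75,166.5));f=tri((A,336.25,182),(B,250.75,160.5));print('card',n,f,np.degrees(np.arctan2(*(f-n)[1::-1])))
s=ctrl.state(); g=np.array([.412,.0065]); print(togo([.412,.0065,.05]))
E
```

```text
tail-jaw [ 0.388  -0.0038  0.028 ] [0.495  0.0444 0.026 ] 24.29774521457497 0.11736381204298668
tail-mid [ 0.388  -0.0038  0.028 ] [0.4361 0.0184 0.028 ] 24.856550039260004 0.05295811230179591
mid-jaw [0.4361 0.0184 0.028 ] [0.495  0.0444 0.026 ] 23.838176891082124 0.06442429922756567
piv-jaw [0.4477 0.023  0.028 ] [0.495  0.0444 0.026 ] 24.412757315692833 0.05197225987178603
0.0564776477503734 0.031090236711296328
grip [0.4102 0.0062] [0.4112 0.0065]
card [0.5707 0.0162 0.1675] [0.6729 0.0181 0.1614] 1.0740277652784034
[ 0.0762 -0.0354  0.1831]
```

Clip: grip point (0.411, 0.0064), heading 24.4°. The tool's jaw axis at 114.4° is already square to it. I'll go over the grip point and part-way down.

```bash
python3 -m crank '[{"gripper":1,"offset":[0.0257,-0.012,0],"yaw":0},{"gripper":1,"offset":[0.0257,-0.012,0],"yaw":0},{"gripper":1,"offset":[0.0257,-0.012,0.02],"yaw":0},{"gripper":1,"offset":[0,0,0.04],"yaw":0},{"gripper":1,"offset":[0,0,0.04],"yaw":0},{"gripper":1,"offset":[0,0,0.04],"yaw":0},{"gripper":1,"offset":[0,0,0.03],"yaw":0},{"gripper":1,"offset":[0,0,0],"yaw":0},{"gripper":1,"offset":[0,0,0],"yaw":0}]'
python3 - <<'E'
from h import *
np.set_printoptions(precision=4,suppress=True)
c=grab('wrist','w10');s=ctrl.state(); print(s['position'],s['contact_force'],yang(),s['width'],togo([.4107,.0064,.004]))
A=grab('scene','s10')
cv2.imwrite('pics/c10.png',cv2.resize(A['image'][200:300,210:330,::-1],None,fx=5,fy=5,interpolation=cv2.INTER_CUBIC))
E
```

```text
time: 10.38
position: [0.4096, 0.0054, 0.0618]
ee_rot: [-0.21, 0.978, 0.001, -0.003]
contact_force: [0.2, -0.7, 1.1]
width: 1.0
[0.4117 0.0055 0.0637] [ 0.289   0.0343 -0.1672] (np.float64(114.22162466155646), np.float64(-0.9999996425288304)) 1.0004169313367597 [0.0005 0.0012 0.0597]
```

View pics/w10.png

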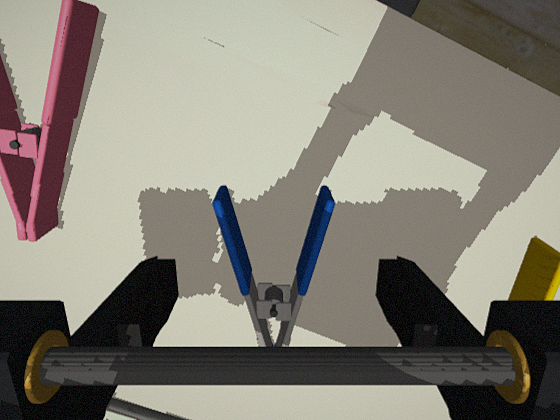

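View pics/c10.png

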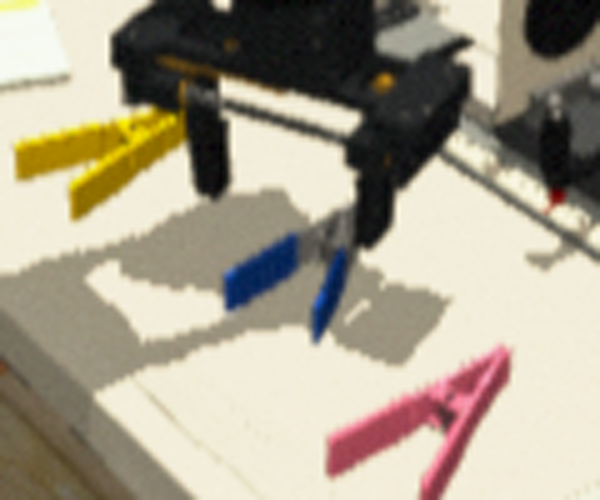

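```bash
python3 - <<'E'
from h import *
np.set_printoptions(precision=4,suppress=True)
c=load('w9'); g=np.array([.4112,.0064]); R=Ro.from_quat(ctrl.state()['ee_rot']).as_matrix()
for n,p in dict(ytip=(377,213),yt1=(398,95),yt2=(455,113),ptip=(92,80)).items(): X=plane(c,*p,.02); print(n,X,(R.T@(X-[*g,0]))[:2])
E
```

```text
ytip [0.4667 0.1867 0.02  ] [-0.1247  0.1416]
yt1 [0.3576 0.1471 0.02  ] [-0.0089  0.1503]
yt2 [0.3495 0.2037 0.02  ] [-0.0248  0.2052]
ptip [ 0.4617 -0.1123  0.02  ] [ 0.0026 -0.129 ]
```

```bash
python3 -m crank '[{"gripper":1,"offset":[0.0005,0.001,0.02],"yaw":0},{"gripper":1,"offset":[0,0,0.015],"yaw":0},{"gripper":1,"offset":[0,0,0],"yaw":0}]'
```

```text
time: 10.73
position: [0.4109, 0.0069, 0.0287]
ee_rot: [-0.21, 0.978, -0.0, 0.0]
contact_force: [-1.0, 0.6, -0.1]
width: 1.004
```

```bash
python3 -m crank '[{"gripper":1,"offset":[0,0,0.012],"yaw":0},{"gripper":1,"offset":[0,0,0.0115],"yaw":0},{"gripper":1,"offset":[0,0,0],"yaw":0},{"gripper":0.6,"offset":[0,0,0],"yaw":0},{"gripper":0.4,"offset":[0,0,0],"yaw":0},{"gripper":0,"offset":[0,0,0],"yaw":0},{"gripper":0,"offset":[0,0,0],"yaw":0},{"gripper":0,"offset":[0,0,0],"yaw":0},{"gripper":0,"offset":[0,0,0],"yaw":0},{"gripper":0,"offset":[0,0,0],"yaw":0},{"gripper":0,"offset":[0,0,0],"yaw":0},{"gripper":0,"offset":[0,0,0],"yaw":0}]'
python3 - <<'E'
from h import *
np.set_printoptions(precision=4,suppress=True)
c=grab('wrist','w11');s=ctrl.state(); print(s['position'],s['contact_force'],yang(),s['width'])
A=grab('scene','s11')
cv2.imwrite('pics/c11.png',np.hstack([cv2.resize(A['image'][220:300,230:310,::-1],None,fx=4,fy=4,interpolation=cv2.INTER_CUBIC),cv2.resize(c['image'][150:390,120:440,::-1],(427,320))]))
E
```

```text
time: 11.73
position: [0.4104, 0.007, 0.0049]
ee_rot: [-0.211, 0.978, -0.0, 0.0]
contact_force: [0.5, -1.4, 2.2]
width: 0.345
[0.4104 0.007  0.0048] [ 0.0326 -0.4021  2.5459] (np.float64(114.30697651563716), np.float64(-0.9999999860028912)) 0.33062779724929514
```

View pics/c11.png

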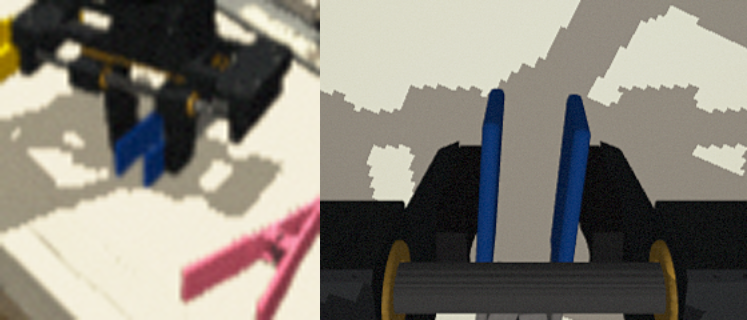

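It's gripped at 29 mm width, so fully open. I'll lift it straight up, then turn the clip to face along the card.

```bash
python3 -m crank '[{"gripper":0,"offset":[0,0,-0.01],"yaw":0},{"gripper":0,"offset":[0,0,-0.02],"yaw":0},{"gripper":0,"offset":[0,0,-0.025],"yaw":0},{"gripper":0,"offset":[0,0,-0.025],"yaw":0},{"gripper":0,"offset":[0,0,-0.02],"yaw":0},{"gripper":0,"offset":[0,0,-0.01],"yaw":0},{"gripper":0,"offset":[0,0,0],"yaw":0.08},{"gripper":0,"offset":[0,0,0],"yaw":0.08},{"gripper":0,"offset":[0,0,0],"yaw":0.08},{"gripper":0,"offset":[0,0,0],"yaw":0.08},{"gripper":0,"offset":[0,0,0],"yaw":0.074},{"gripper":0,"offset":[0,0,0],"yaw":0}]'
python3 - <<'E'
from h import *
np.set_printoptions(precision=4,suppress=True)
c=grab('wrist','w12');s=ctrl.state(); print(s['position'],s['contact_force'],yang(),s['width'],togo([.502,.0138,.115]),s['q'])
A=grab('scene','s12');B=grab('side','d12')
f=lambda im,x,y,w,h,k:cv2.resize(im[y:y+h,x:x+w,::-1],None,fx=k,fy=k,interpolation=cv2.INTER_CUBIC)
cv2.imwrite('pics/c12.png',np.hstack([f(A['image'],240,170,110,110,3.6),f(B['image'],235,130,110,110,3.6)]))
E
```

```text
time: 12.83
position: [0.4097, 0.0071, 0.1144]
ee_rot: [-0.014, 1.0, 0.0, -0.001]
contact_force: [-0.4, 0.1, -1.5]
width: 0.335
[0.4098 0.0071 0.1144] [ 0.1393  0.0219 -1.4752] (np.float64(91.81639291113927), np.float64(-0.9999995270930139)) 0.33104881701548405 [-0.0924  0.0038 -0.0007] [-0.0436 -0.133   2.2693  0.      1.0062 -1.6461]
```

View pics/c12.png

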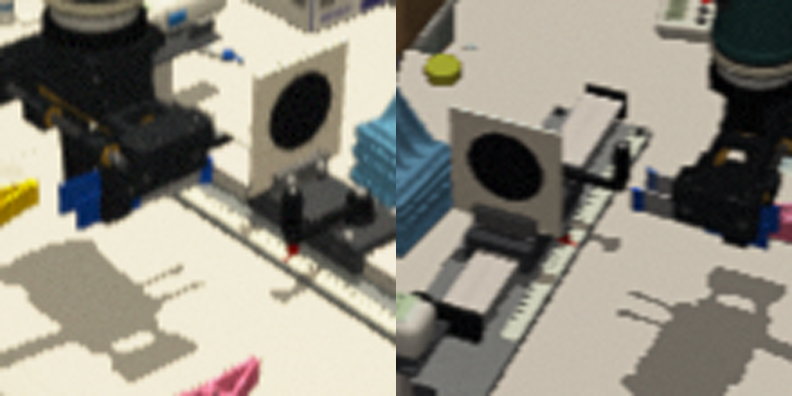

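View pics/w12.png

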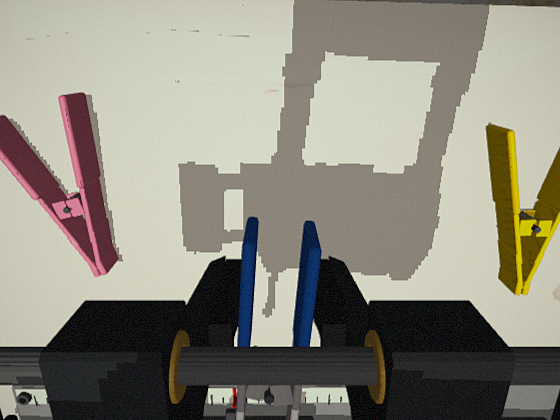

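```bash
python3 - <<'E'
from h import *
np.set_printoptions(precision=4,suppress=True)
A=load('s12');B=load('d12')
S=lambda x,y:(A,240+x/3.6,170+y/3.6)
D=lambda x,y:(B,235+(x-396)/3.6,130+y/3.6)
for y in (.021,-.005): 
  for z in (.112,.136):
    X=[.502,y,z]; print(X,(proj(A,X)-[240,170])*3.6,(proj(B,X)-[235,130])*3.6+[396,0])
print('top',tri(S(252,80),D(566,134)),'bot',tri(S(250,193),D(562,233)),'ftop',tri(S(347,42),D(452,107)))
for z in (.118,.165):
    X=[.5715,.0165,z]; print(X,(proj(A,X)-[240,170])*3.6,(proj(B,X)-[235,130])*3.6+[396,0])
f=lambda im,x,y,w,h,k:cv2.resize(im[y:y+h,x:x+w,::-1],None,fx=k,fy=k,interpolation=cv2.INTER_CUBIC)
cv2.imwrite('pics/c12b.png',np.hstack([f(A['image'],280,195,50,50,8),f(B['image'],270,160,50,50,8)]))
E
```

```text
[0.502, 0.021, 0.112] [181.321  160.7392] [632.8292 208.5281]
[0.502, 0.021, 0.136] [181.6581 134.8081] [633.5634 186.4798]
[0.502, -0.005, 0.112] [202.1539 174.8415] [644.8171 190.7298]
[0.502, -0.005, 0.136] [202.7054 148.6894] [645.6604 168.7483]
top [0.5673 0.0143 0.1656] bot [0.5706 0.0154 0.0563] ftop [0.6734 0.0175 0.1632]
[0.5715, 0.0165, 0.118] [251.9557 128.814 ] [560.1808 178.1299]
[0.5715, 0.0165, 0.165] [253.9597  78.1442] [560.2126 134.5135]
```

View pics/c12b.png

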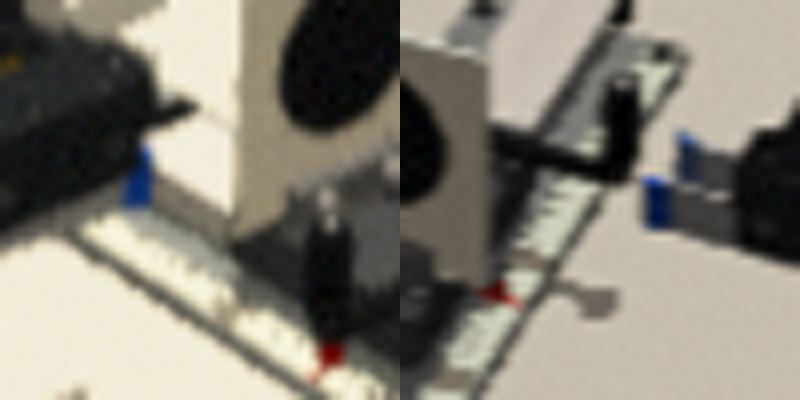

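Both jaw tips appear where the tool pose predicts. I'll advance to just short of the card edge and check.

```bash
python3 -m crank '[{"gripper":0,"offset":[-0.01,0.002,0],"yaw":0},{"gripper":0,"offset":[-0.015,0.001,0],"yaw":0},{"gripper":0,"offset":[-0.015,0,0],"yaw":0},{"gripper":0,"offset":[-0.01,0,0],"yaw":0},{"gripper":0,"offset":[-0.007,0,0],"yaw":0},{"gripper":0,"offset":[0,0,0],"yaw":0},{"gripper":0,"offset":[0,0,0],"yaw":0}]'
python3 - <<'E'
from h import *
np.set_printoptions(precision=4,suppress=True)
s=ctrl.state(); print(s['position'],s['contact_force'],yang(),s['width'],togo([.502,.0135,.115]))
A=grab('scene','s13');B=grab('side','d13')
f=lambda im,x,y,w,h,k:cv2.resize(im[y:y+h,x:x+w,::-1],None,fx=k,fy=k,interpolation=cv2.INTER_CUBIC)
cv2.imwrite('pics/c13.png',np.hstack([f(A['image'],280,185,50,50,8),f(B['image'],260,155,50,50,8)]))
E
```

```text
time: 13.57
position: [0.4671, 0.0118, 0.1145]
ee_rot: [-0.015, 1.0, 0.0, -0.001]
contact_force: [-0.4, -0.3, -1.3]
width: 0.331
[0.4671 0.0118 0.1145] [-0.4261 -0.2566 -1.2674] (np.float64(91.74969564212832), np.float64(-0.9999993901546821)) 0.3312590225271895 [-0.035   0.0006 -0.0006]
```

View pics/c13.png

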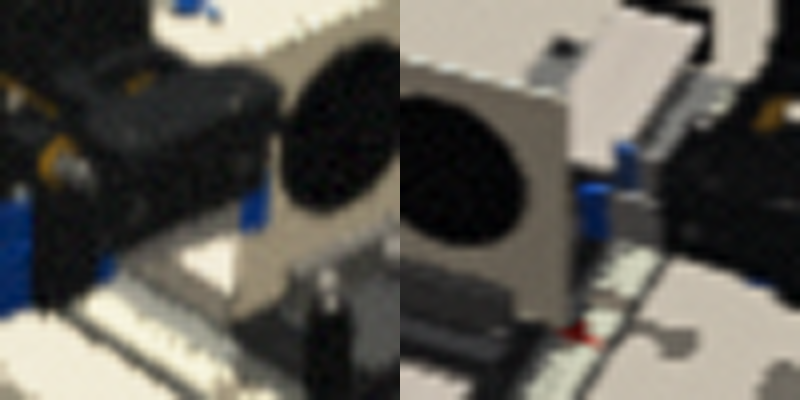

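The jaws straddle the edge line, and the tips are ~12 mm short. Going in.

```bash
python3 -m crank '[{"gripper":0,"offset":[-0.006,0.0005,0],"yaw":0},{"gripper":0,"offset":[-0.008,0,0],"yaw":0},{"gripper":0,"offset":[-0.008,0,0],"yaw":0},{"gripper":0,"offset":[-0.007,0,0],"yaw":0},{"gripper":0,"offset":[-0.005,0,0],"yaw":0},{"gripper":0,"offset":[0,0,0],"yaw":0},{"gripper":0,"offset":[0,0,0],"yaw":0},{"gripper":0,"offset":[0,0,0],"yaw":0}]'
python3 - <<'E'
from h import *
np.set_printoptions(precision=4,suppress=True)
s=ctrl.state(); print(s['position'],s['contact_force'],yang(),s['width'])
A=grab('scene','s14');B=grab('side','d14');C=grab('wrist','w14')
f=lambda im,x,y,w,h,k:cv2.resize(im[y:y+h,x:x+w,::-1],None,fx=k,fy=k,interpolation=cv2.INTER_CUBIC)
cv2.imwrite('pics/c14.png',np.hstack([f(A['image'],290,175,60,70,6.5),f(B['image'],250,140,60,70,6.5)]))
p=[.594,.0165,.124]
for dy in (.013,-.013):print((proj(A,[.594,.0165+dy,.124])-[290,175])*6.5,(proj(B,[.594,.0165+dy,.124])-[250,140])*6.5+[390,0])
E
```

```text
time: 14.33
position: [0.5009, 0.0133, 0.1145]
ee_rot: [-0.015, 1.0, 0.0, -0.0]
contact_force: [0.0, 0.5, -1.5]
width: 0.331
[0.5009 0.0133 0.1145] [ 0.031   0.4713 -1.502 ] (np.float64(91.73109431772448), np.float64(-0.999999700909038)) 0.3314673467572076
[149.2036 161.4039] [534.0174 249.8915]
[187.406  184.6517] [557.4616 218.7053]
```

View pics/c14.png

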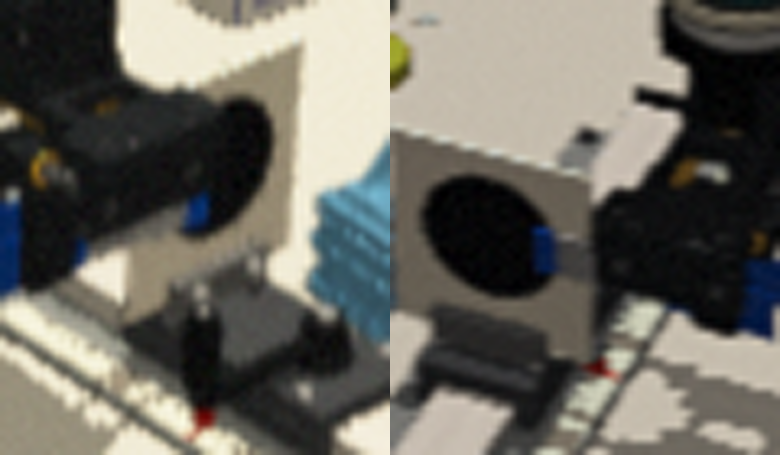

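View pics/w14.png

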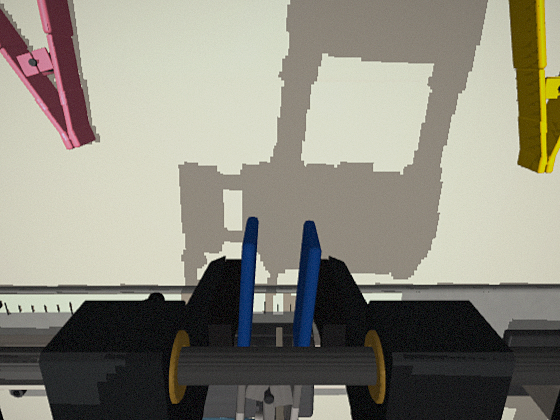

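```bash
python3 - <<'E'
from h import *
C=load('w14'); cv2.imwrite('pics/w14c.png',cv2.resize(C['image'][300:420,220:340,::-1],None,fx=5,fy=5,interpolation=cv2.INTER_CUBIC))
for X in ([.571,.0165,.168],[.571,.0165,.118],[.571,.0165,.08],[.594,.0165,.168],[.594,.03,.136],[.594,.003,.136]): print(X,(proj(C,X)-[220,300])*5)
E
```

```text
[0.571, 0.0165, 0.168] [ 282.52020417 1116.34895925]
[0.571, 0.0165, 0.118] [282.52458652 542.55122246]
[0.571, 0.0165, 0.08] [282.52666113 270.91504537]
[0.594, 0.0165, 0.168] [ 273.38156236 1316.43031324]
[0.594, 0.03, 0.136] [419.51045818 897.56323683]
[0.594, 0.003, 0.136] [130.18424083 891.3799197 ]
```

View pics/w14c.png

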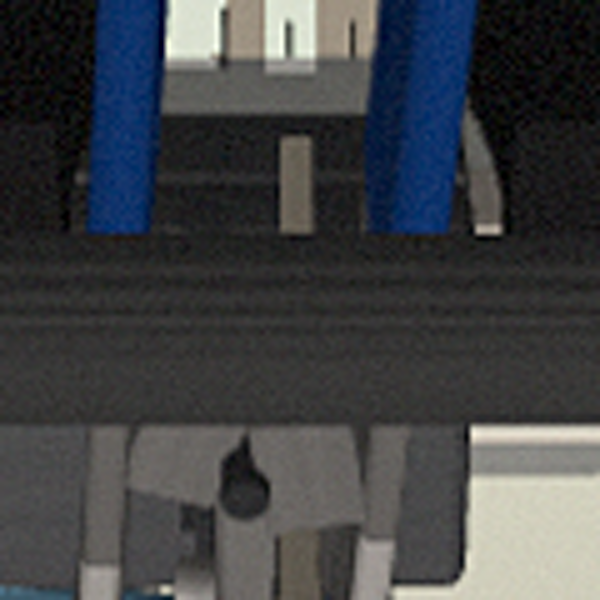

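```bash
python3 - <<'E'
from h import *
np.set_printoptions(precision=4,suppress=True)
C=load('w14'); W=lambda x,y,z:plane(C,220+x/5,300+y/5,z)
a=W(385,480,.1375);b=W(108,480,.1375);print(a,b,(a+b)/2,'pivot',W(245,495,.1375),'handles',(W(125,100,.1375)+W(425,100,.1375))/2)
print('card',W(297,150,.07),W(297,220,.075),W(298,560,.12))
s=ctrl.state();print(s['position'],s['time'])
E
```

```text
[0.5427 0.0242 0.1375] [0.5434 0.001  0.1375] [0.543  0.0126 0.1375] pivot [0.5446 0.0125 0.1375] handles [0.5054 0.0139 0.1375]
card [0.5617 0.018  0.07  ] [0.5678 0.0181 0.075 ] [0.571 0.018 0.12 ]
[0.5007 0.0133 0.1146] 14.4833
```

The wrist view puts the card at y ≈ 0.0185 and the clip's centre line 2–5 mm to its right. I'll nudge the clip 3 mm left to centre it.

```bash
python3 -m crank '[{"gripper":0,"offset":[0,0.0015,0],"yaw":0},{"gripper":0,"offset":[0,0.0015,0],"yaw":0},{"gripper":0,"offset":[0,0,0],"yaw":0},{"gripper":0,"offset":[0,0,0],"yaw":0},{"gripper":0,"offset":[0,0,0],"yaw":0},{"gripper":0,"offset":[0,0,0],"yaw":0}]'
python3 - <<'E'
from h import *
np.set_printoptions(precision=4,suppress=True)
s=ctrl.state(); print(s['position'],s['contact_force'],yang(),s['width'])
A=grab('scene','s15');B=grab('side','d15');C=grab('wrist','w15')
f=lambda im,x,y,w,h,k:cv2.resize(im[y:y+h,x:x+w,::-1],None,fx=k,fy=k,interpolation=cv2.INTER_CUBIC)
cv2.imwrite('pics/c15.png',np.hstack([f(A['image'],290,175,60,70,4.4),f(B['image'],250,140,60,70,4.4),f(C['image'],220,350,65,70,4.0)[:308] if 0 else cv2.resize(C['image'][300:420,220:340,::-1],(264,308))]))
E
```

```text
time: 14.98
position: [0.501, 0.0163, 0.1148]
ee_rot: [-0.015, 1.0, -0.0, 0.0]
contact_force: [0.2, 0.0, -0.3]
width: 0.332
[0.501  0.0163 0.1148] [ 0.1887  0.0483 -0.2696] (np.float64(91.73227054352293), np.float64(-0.9999999995318617)) 0.33225712049059464
```

View pics/c15.png

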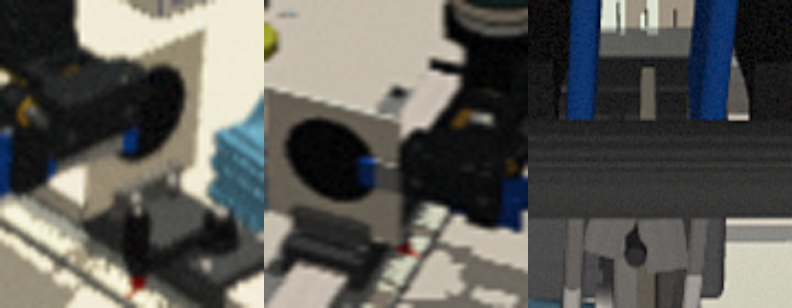

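View pics/s15.png

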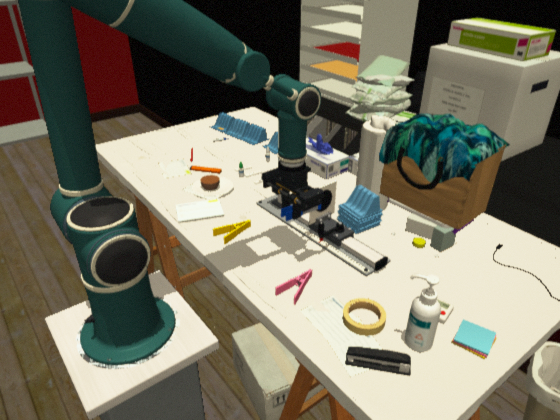

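Each jaw shows in front of its own card face, the card edge sits near the middle of the gap, the contact force is ≈ 0, and everything else is unmoved. I'm handing it in.

```bash
python3 -c "
from station import ctrl
print(ctrl.sign_off())"
```

```text
the job is handed in; nothing more can be done
None
```

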